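Clamp a weighing bottle with the inner of two concentric knobs

ROBOT

A 7-joint arm with a two-finger parallel gripper is mounted at the origin on a cart in front of the work surface, level with it; the furniture and walls round the work are solid. World frame = base frame: x ahead of the robot, y to its left, z up, the work surface at z = 0. Lengths are in m, angles in degrees, forces in N, time in s.
With the tool pointing down it reaches from about 0.4 to 0.85 m from the base axis. Payload 4.5 kg.
Tool frame: the origin (TCP) lies midway between the tips of the shut fingers; the grasp point (between the pads) lies manip.grip_depth behind it (manip.grip_depth is the distance from the TCP to the grasp point, in m); x points along the fingers, y is the direction in which the jaws open and shut, and the axes are right-handed (so a half turn about x gives the same grasp; the last joint's range is limited). The gripper opens to 88 mm and grips with 3 to 60 N. Pads are 18 mm wide; open, the fingers measure 123 mm over their backs; the gripper's body (75 mm by 187 mm) begins 45 mm behind the grasp point.
Start: joints at [76.593, 39.483, -11.15, 89.685, 9.013, 51.709, -12.324], TCP at [0.165, -0.603, 0.201] pointing down, gripper open.
Joint ranges: [-172.22, 172.22], [-26.19, 119.32], [-84.43, 86.54], [7.71, 146.69], [-57.33, 237.33], [2.42, 119.75], [-152.13, 152.13]. Speed limits (degrees/s): [147.25, 147.25, 180, 180, 180, 180, 180].

INTERFACE

Orientations are given as [roll, pitch, yaw] about the fixed x, y, z axes, in that order (R = Rz(yaw) Ry(pitch) Rx(roll)).
In Python, from plant import manip gives the robot as it stands.
- The arm moves only by the tool play_rows, never from a script. Its argument "rows" is a list of rows, each a list of 7 numbers: the finger opening in mm, from 0 to 88.1, then the shift along the tool's x, y, z in mm, then the turn, a rotation vector about the tool's x, y, z in rad. A call has exactly 5 rows; each row shifts and turns the commanded pose from where the row before left it, along the tool's axes as they then stand; what a row does not reach is not made up. A row lasts 1/12 s, in which the tool goes at most 41.7 mm and 7.16 degrees, less where a joint would pass 70% of its speed; a pose out of reach is approached as far as the arm can. A call with a gripper value outside its range is refused whole. The fingers move at their own pace and stop on an object; "force" is the grip in N (left out, the last holds). Time passes only in rows, so rows that do not move let the fingers close, or fill a call up. It gives the time, the measured TCP pose, the force and the opening at its end, in the units of the state.
- manip.sense(): the state, without advancing time (a new reading comes with each control period).
- manip.capture(name): name is "scene" or "top"; returns the picture (420x560x3 uint8, red, green, blue); there is no depth.
- manip.calibration(name): a dict with "mtx" (3x3 intrinsics, pixels), "R" (3x3) and "t" (3): a world point X has camera coordinates R X + t. Camera axes: x right, y down, z forward; pixel columns grow to the right and rows downward; lengths in m; the calibration is good to about 2 mm. A picture is of the moment at which its call begins. calibration takes no time and is no camera call.
- manip.hand_in(): hands the job in, once; it reports no verdict.
The state is a dict: "t": time; "joint_pos": joint angles; "qvel": joint speeds; "joint_efforts": joint torques, N m; "tool_pos": TCP position; "tool_rot": TCP orientation; "wrist_force": force on the tool from outside, world axes, zero at the start; "wrist_torque": the same for the moment, N m; "width": opening from 0.0 (shut) to 1.0 (fully open).
Only numpy, scipy, OpenCV 4.12 (cv2) and the standard library are available. Lean on these libraries where they do the work, as an engineer would, in place of code of your own. Each camera call takes 0.05 s, during which the arm holds its last target.

TASK

Stand the small lidded glass weighing bottle upright on the clamp's base plate, between the vee and the round pad. Then turn only the clamp's inner (tall, narrow) knob clockwise until the pad presses the bottle into the vee with a gentle squeeze of about 10 newtons (it is thin glass: stop well short of 20), and let go so that it stays clamped. Do not turn the low, wide outer knob round it, whose setting must be kept, and leave the other things on the bench where they are.

Things in the scene. Friction and masses are not known exactly. Their poses are not given: they have to be found in the camera images.
- bottle: weighing bottle: plain round clear glass with a ground glass lid, upright; body 40 mm across, lid rim 42 mm across (from 32 mm above the foot upwards), 62 mm high with the lid's knob, 35 g, loose on the bench at the start. Origin at the middle of its underside
- bottle_mid (a point): point on the weighing bottle's axis, half-way up (31 mm above its foot)
- clamp: bottle clamp, fixed to the bench, yaw varies. Aluminium plate 96 x 224 x 8 mm, y -95.5 to +128.5 mm; at its +y end a grey housing, 86 mm square, top 60 mm above the bench, with two concentric black knobs on a vertical axis at x 0, y +80 mm; steel vee at the -y end. Between them the bottle bay, open to both x sides so that fingers can stand at -x and +x of the bottle. Origin on the bench, z up
- vee: steel vee block of the clamp, 44 mm wide in the clamp's x, 30 mm high above the plate; two faces at 60 degrees to the clamp's y axis that centre the bottle. Origin at the clamp's origin, 8 mm higher
- seat (a point): on the plate's top: where the middle of the bottle's foot is when the bottle rests against both faces of the vee. Axes as the clamp's. The rubber-faced pad (23 mm across, centre 18 mm above the plate) faces the vee on a steel rod from the housing and travels along the clamp's -y. Its rod is set to another, unmeasured length each time: the gap left with the bottle in the vee is 5 to 12 mm
- bay (a point): on the plate's top, 2.5 mm from the seat towards the pad: a good point to set the bottle's foot down
- inner_mid (a point): on the axis of the inner knob, half-way up it. The inner knob is a fluted black cylinder 26 mm across; it reaches from 15 mm below this point to 15 mm above it, and starts 2 mm above the outer knob's top
- inner_knob (a joint): angle of the inner knob, 0 at the start, grows clockwise from above, to 1.7 rad; moves the pad 12 mm per rad to the vee. Even friction of 0.2 N m: it stays where it is left. Once the bottle meets the vee, somewhere from 0.4 to 1.0 rad (find it by feel), each newton of squeeze adds 0.012 N m to the turning torque; the pad is sprung, 10 N per mm, so 0.008 rad per newton
- outer_rim (a point): point on the top rim of the outer knob, 30 mm from the axis. The outer knob is a black ribbed disc 60 mm across and 13 mm high with white graduations, round the inner knob's foot; its top is 17 mm below the point half-way up the inner knob. It turns very easily (0.02 N m), so that brushing it moves it
- dish: flat covered glass dish, 68 mm across, 14 mm high, loose, stands near the work; to be left alone. Origin at the middle of its underside
- lidded_crucible: white porcelain crucible with a lid, 45 mm across, 50 mm high, loose, stands near the work; to be left alone. Origin at the middle of its underside
- dropper: dropper bottle with a rubber bulb, 42 mm across, 119 mm high, loose, stands near the work; to be left alone. Origin at the middle of its underside
- reagent: glass reagent bottle, 58 mm across, 114 mm high, loose, stands near the work; to be left alone. Origin at the middle of its underside
Mind the look-alikes: they are no part of the job. Leave any blue or red look-alike of the bottle alone.

How it is judged (in metres and radians):
On the way, in this order (a step that is already met when the one before it is completed fails the run):
1. the bottle stands released and upright on the plate between vee and pad (horizontal distance between bottle_mid and bay below 0.013 m and height (world z) of bottle_mid between 0.034 and 0.046 m and angle between bottle_mid's own z axis and vertical below 0.1 rad and contact force between the fingers and bottle below 0.1 N), for 0.2 s.
2. the pad squeezes the bottle into the vee with 5 to 16 N (contact force between vee and bottle between 5 and 16 N and contact force between the fingers and bottle below 0.1 N), for 0.2 s.
At the end, for the whole second after the job is handed in: the weighing bottle stands upright (within 0.1 rad) on the clamp's plate, its axis within 5 mm of the seat, at rest, pressed into the vee with 5 to 16 N with the robot clear of bottle and clamp (all of step 2 and horizontal distance between bottle_mid and seat below 0.005 m and height (world z) of bottle_mid between 0.034 and 0.046 m and angle between bottle_mid's own z axis and vertical below 0.1 rad and linear speed of bottle below 0.01 m/s and contact force between the fingers and clamp below 0.1 N); the robot touches nothing.
It fails at once if the outer knob is turned (its rim moves more than 2.5 mm) (distance of outer_rim from where it was at the start of the episode above 0.0025 m).
It fails at once if the glass is squeezed against the vee with more than 20 N (contact force between vee and bottle above 20 N).
It fails at once if the bottle is tipped over (angle between bottle_mid's own z axis and vertical above 0.6 rad).
It fails at once if another thing on the bench is pushed more than 15 mm (distance of any of dish, lidded_crucible, dropper, reagent from where it was at the start of the episode above 0.015 m).
It also fails if it takes over 72 s, if anything falls off the work surface, if the arm or the gripper's body presses on something with over 40 N, if the wrist force passes 120 N, or if a joint passes its speed limit or range.

## Working session

There is one attempt and no reset: what is moved stays moved. The work goes in short steps, Python scripts to look and compute and a tool call to move; the robot and the scene stay as the last step left them, time stands still between calls to the robot, and variables do not carry over. Pictures are saved under pics/ and viewed, and the job is handed in when it is done.

Besides the shell and the picture viewer there is one more tool, called after "Call:" by a JSON object that holds its "op" and its "data". play_rows: Moves the arm, as the interface text tells. Its arguments: {"type":"object","properties":{"rows":{"type":"array","items":{"type":"array","items":{"type":"number"}}},"force":{"type":"number"}},"required":["rows"]}

```bash
ls; mkdir -p pics; python3 - <<'E'
from plant import manip
import cv2
print(manip.sense(), manip.grip_depth)
for n in("scene","top"):
    im=manip.capture(n); cv2.imwrite(f"pics/{n}0.png",im[:,:,::-1]); print(n,manip.calibration(n))
E
```

```text
pics
{'t': 0.0, 'joint_pos': array([ 76.59179736,  39.5327773 , -11.14422919,  89.74451936,
         9.01315799,  51.71057944, -12.32362935]), 'qvel': array([ 0.06504878, -0.04985125, -0.10952084, -0.07727885, -0.08581413,
        0.03509852, -0.06450028]), 'joint_efforts': array([-1.26994155e-04, -5.27563334e+01, -1.26708996e+00, -1.53432852e+01,
       -5.26562543e-02,  6.30299299e-03,  1.75191217e-04]), 'tool_pos': array([ 0.16514236, -0.60205574,  0.20021591]), 'tool_rot': array([-85.29830158,  89.89402728, 110.05184627]), 'wrist_force': array([-0.0482961 ,  0.65626525,  0.12817967]), 'wrist_torque': array([ 0.00050317, -0.00199251, -0.03481497]), 'width': 0.999667446652012} 0.0187
scene {'mtx': array([[497.86040961,   0.        , 276.35378197],
       [  0.        , 497.86040961, 208.49658459],
       [  0.        ,   0.        ,   1.        ]]), 'R': array([[-0.73548345, -0.67715717,  0.02285306],
       [-0.44409823,  0.45632788, -0.77106526],
       [ 0.51170388, -0.57725474, -0.6363459 ]]), 't': array([0.39276066, 0.29340169, 0.89957607])}
top {'mtx': array([[405.94138665,   0.        , 284.30526319],
       [  0.        , 405.94138665, 209.22202633],
       [  0.        ,   0.        ,   1.        ]]), 'R': array([[-0.04572515, -0.99895171, -0.00216503],
       [-0.97241335,  0.04500646, -0.22888139],
       [ 0.22873889, -0.00836034, -0.97345191]]), 't': array([0.03903736, 0.52297767, 0.84572494])}
```

View pics/scene0.png

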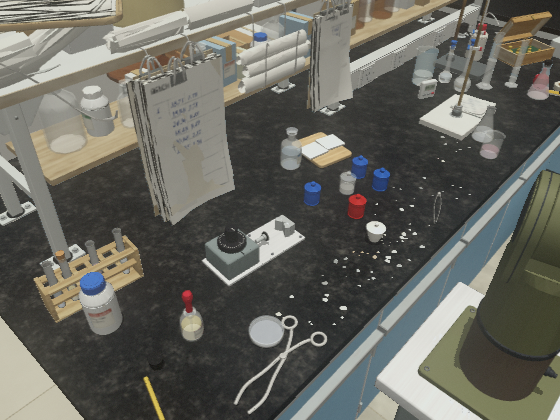

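View pics/top0.png

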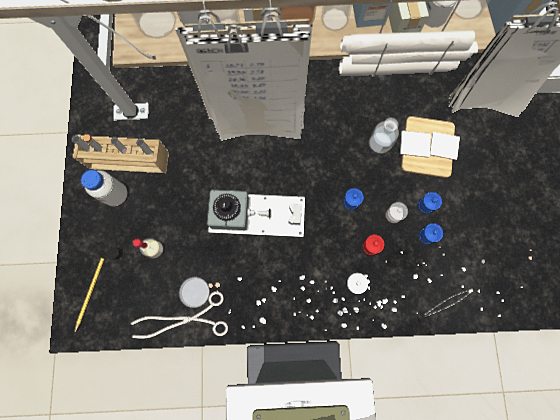

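Candidates: the clear bottle is at scene (347,183) and top (397,212). The blue ones are at top (354,198), (432,202) and (432,233), and a red one at (375,244). The white thing at (357,284) is the crucible. Only the clear glass one fits, so I'll confirm it in a crop and look at the clamp as well.

```bash
python3 - <<'E'
import cv2,numpy as np
t=cv2.imread("pics/top0.png");s=cv2.imread("pics/scene0.png")
a=cv2.resize(t[170:260,190:320],(780,540),interpolation=cv2.INTER_CUBIC);cv2.imwrite("pics/c1.png",a)
a=cv2.resize(t[170:260,335:455],(480,360),interpolation=cv2.INTER_CUBIC)
b=cv2.resize(s[150:210,310:370],(360,360)[::1],interpolation=cv2.INTER_CUBIC)[:,:300]
cv2.imwrite("pics/c2.png",np.hstack([a,b]))
a=cv2.resize(s[205:285,195:315],(780,520),interpolation=cv2.INTER_CUBIC);cv2.imwrite("pics/c3.png",a)
E
```

```text
(no output)
```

View pics/c1.png

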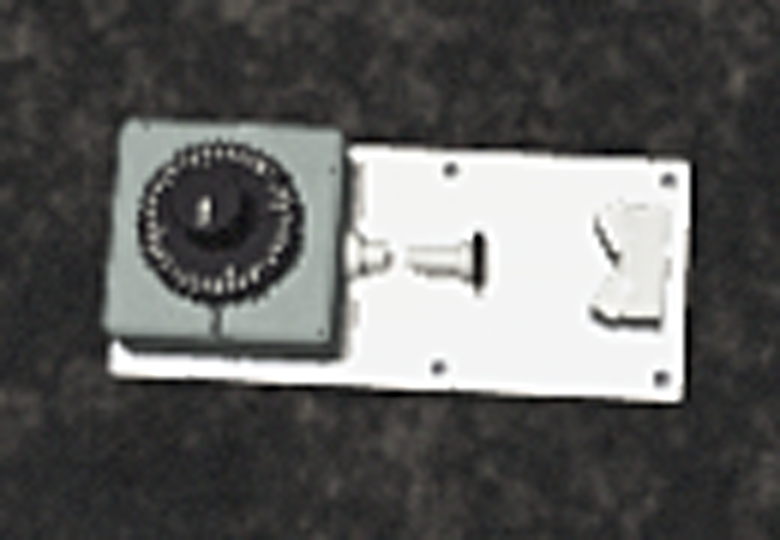

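View pics/c2.png

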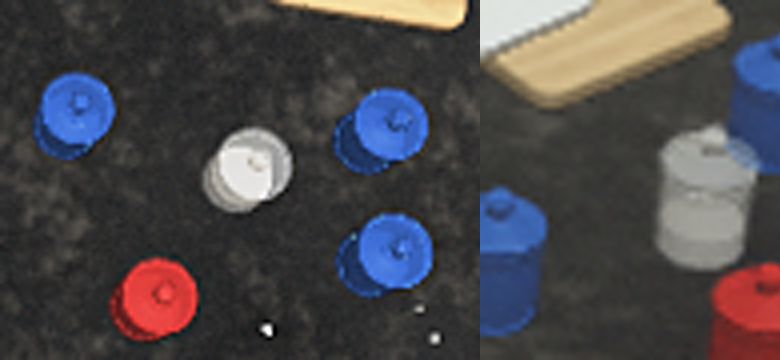

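View pics/c3.png

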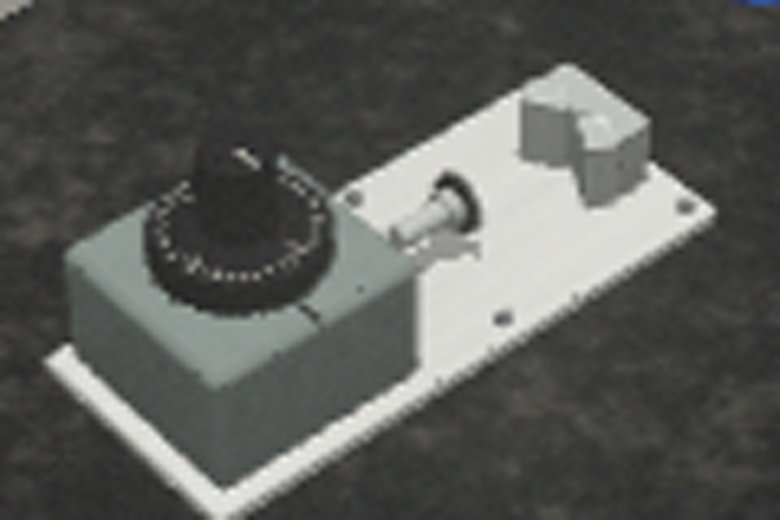

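The crops confirm it: the clear, colourless lidded bottle stands among the blue and red look-alikes, with the lid knob visible. In the clamp crop, the housing is at +y (image left), the pad in the middle and the vee on the right. Next I'll measure by mask and rays.

```bash
cat > h.py <<'E'
import numpy as np,cv2
from plant import manip
def ray(n,uv):
    c=manip.calibration(n);R,t=c["R"],c["t"]
    d=R.T@np.linalg.inv(c["mtx"])@np.array([uv[0],uv[1],1.]);return -R.T@t,d/np.linalg.norm(d)
def onz(n,uv,z):
    o,d=ray(n,uv);return o+d*(z-o[2])/d[2]
def proj(n,X):
    c=manip.calibration(n);p=c["mtx"]@(c["R"]@np.asarray(X,float)+c["t"]);return p[:2]/p[2]
def two(a,b):
    (o1,d1),(o2,d2)=ray("top",a),ray("scene",b)
    s=np.linalg.lstsq(np.c_[d1,-d2],o2-o1,rcond=None)[0];p,q=o1+s[0]*d1,o2+s[1]*d2
    return (p+q)/2,np.linalg.norm(p-q)
E
python3 - <<'E'
from h import *
np.set_printoptions(precision=4,suppress=True)
# crops: top c1 scale 6 origin (190,170); scene c3 scale 6.5 origin (195,205)
T=lambda x,y:((x+.5)/6+190-.5,(y+.5)/6+170-.5)
S=lambda x,y:((x+.5)/6.5+195-.5,(y+.5)/6.5+205-.5)
print("top plate corners z.008")
for p in[(690,158),(684,403),(110,375)]:print(onz("top",T(*p),.008))
print("scene corners")
for p in[(568,64),(716,211),(222,520),(45,360)]:print(onz("scene",S(*p),.008))
print("housing top z.06")
for p in[(124,120),(346,130),(336,345),(105,335)]:print(onz("top",T(*p),.060))
for p in[(66,258),(217,388),(417,265)]:print(onz("scene",S(*p),.060))
print("outer knob centre top z~.075",onz("top",T(220,221),.075),"scene",onz("scene",S(238,232),.07))
print("inner top tops")
print(two(T(213,208),S(235,160)))
print("vee apex z.038",onz("top",T(622,258),.038),onz("scene",S(573,117),.038))
for p in[(594,218),(592,316),(660,327),(668,205)]:print(onz("top",T(*p),.038))
for p in[(521,98),(585,153),(648,125)]:print("s",onz("scene",S(*p),.038))
print("pad face",onz("top",T(480,262),.026),onz("scene",S(462,205),.026))
# bottle c2: top scale4 origin (335,170); 
B=lambda x,y:((x+.5)/4+335-.5,(y+.5)/4+170-.5)
C=lambda x,y:((x-480+.5)/6+310-.5,(y+.5)/6+150-.5)
print("lid z~.047", onz("top",B(254,164),.05),onz("scene",C(706,160),.048))
print("knob",two(B(257,160),C(712,143)))
print("foot",onz("top",B(231,185),.0),onz("scene",C(704,240),0))
for n,p in dict(b1=(75,105),b2=(391,122),b3=(394,250),red=(155,297)).items():print(n,onz("top",B(*p),.05))
E
```

```text
top plate corners z.008
[ 0.5669 -0.0353  0.008 ]
[ 0.4687 -0.0273  0.008 ]
[0.49   0.1953 0.008 ]
scene corners
[ 0.5623 -0.0506  0.008 ]
[ 0.4702 -0.0273  0.008 ]
[0.4903 0.1938 0.008 ]
[0.5851 0.1861 0.008 ]
housing top z.06
[0.5777 0.1801 0.06  ]
[0.5699 0.0966 0.06  ]
[0.4878 0.1024 0.06  ]
[0.4955 0.1875 0.06  ]
[0.5737 0.182  0.06  ]
[0.4958 0.188  0.06  ]
[0.4895 0.1053 0.06  ]
outer knob centre top z~.075 [0.5331 0.1424 0.075 ] scene [0.5346 0.142  0.07  ]
inner top tops
(array([0.5325, 0.1419, 0.102 ]), np.float64(0.0027739617578351953))
vee apex z.038 [ 0.5207 -0.0053  0.038 ] [ 0.5184 -0.0034  0.038 ]
[0.5369 0.0046 0.038 ]
[0.4987 0.0072 0.038 ]
[ 0.4933 -0.0183  0.038 ]
[ 0.5407 -0.024   0.038 ]
s [0.5386 0.0019 0.038 ]
s [0.5026 0.0078 0.038 ]
s [ 0.4966 -0.0186  0.038 ]
pad face [0.5244 0.0491 0.026 ] [0.5239 0.0475 0.026 ]
lid z~.047 [ 0.5116 -0.2416  0.05  ] [ 0.5131 -0.2431  0.048 ]
knob (array([ 0.5111, -0.2413,  0.0589]), np.float64(0.001667011614884903))
foot [ 0.5104 -0.2413  0.    ] [ 0.5138 -0.2518  0.    ]
b1 [ 0.5506 -0.1437  0.05  ]
b2 [ 0.5324 -0.3219  0.05  ]
b3 [ 0.459 -0.314  0.05 ]
red [ 0.4389 -0.1786  0.05  ]
```

```bash
cat >> h.py <<'E'
from scipy.spatial.transform import Rotation as Ro
def go(pos,jaw):
    s=manip.sense();R=Ro.from_euler("xyz",s["tool_rot"],degrees=True).as_matrix()
    best=None
    for k in(0,180):
        a=np.radians(jaw+k);y=np.array([np.cos(a),np.sin(a),0]);x=np.array([0,0,-1.]);Rt=np.c_[x,y,np.cross(x,y)]
        rv=Ro.from_matrix(R.T@Rt).as_rotvec()
        if best is None or np.linalg.norm(rv)<np.linalg.norm(best):best=rv
    print("t",s["t"],"pos",s["tool_pos"].round(4),"jaw",np.degrees(np.arctan2(R[1,1],R[0,1])).round(2),"tilt x",R[:,0].round(3),"q7",s["joint_pos"][6].round(1),"w",s["width"].round(3))
    print("F",s["wrist_force"].round(2),"M",s["wrist_torque"].round(3))
    if pos is not None:print("shift tool mm",(R.T@(np.array(pos)-s["tool_pos"])*1000).round(1),"shift in final frame if turn first",( (R@Ro.from_rotvec(best).as_matrix()).T@(np.array(pos)-s["tool_pos"])*1000).round(1))
    print("rotvec",best.round(4),"norm",np.degrees(np.linalg.norm(best)).round(1))
E
python3 -c "
from h import *
go([.512,-.242,.15],-5.4)"
```

```text
Traceback (most recent call last):
  File "h.py", line 22, in go
    print("t",s["t"],"pos",s["tool_pos"].round(4),"jaw",np.degrees(np.arctan2(R[1,1],R[0,1])).round(2),"tilt x",R[:,0].round(3),"q7",s["joint_pos"][6].round(1),"w",s["width"].round(3))
                                                                                                                                                                    ^^^^^^^^^^^^^^^^
AttributeError: 'float' object has no attribute 'round'
```

```bash
sed -i 's/s\["width"\].round(3)/round(s["width"],3)/' h.py
python3 -c "
from h import *
go([.512,-.242,.15],-5.4)"
```

```text
t 0.1 pos [ 0.1652 -0.6021  0.2003] jaw -74.65 tilt x [-0.001  0.002 -1.   ] q7 -12.3 w 1.0
F [ 0.18 -0.45  0.16] M [ 0.015 -0.029 -0.001]
shift tool mm [  50.7 -255.4 -429.8] shift in final frame if turn first [  50.3  311.4 -391.2]
rotvec [-1.2087e+00 -9.0000e-04  1.5000e-03] norm 69.3
```

Call:
{"op": "play_rows", "data": {"rows": [[70,0,0,0,-0.12,0,0],[70,0,0,0,-0.12,0,0],[70,0,0,0,-0.12,0,0],[70,0,0,0,-0.12,0,0],[70,0,0,0,-0.12,0,0]]}}

```text
t: 0.52
tool_pos: [0.1652, -0.6024, 0.2006]
tool_rot: [-114.5, 89.9, 115.5]
wrist_force: [0.2, 0.3, 0.1]
width: 0.792
```

Call:
{"op": "play_rows", "data": {"rows": [[70,0,0,0,-0.12,0,0],[70,0,0,0,-0.12,0,0],[70,0,0,0,-0.12,0,0],[70,0,0,0,-0.12,0,0],[70,0,0,0,-0.12,0,0]]}}

```text
t: 0.93
tool_pos: [0.1651, -0.6024, 0.2006]
tool_rot: [-145.5, 89.9, 119.0]
wrist_force: [0.5, -0.4, -0.2]
width: 0.793
```

Call:
{"op": "play_rows", "data": {"rows": [[70,0,20,-25,0,0,0],[70,0,20,-25,0,0,0],[70,0,20,-25,0,0,0],[70,0,20,-25,0,0,0],[70,0,20,-25,0,0,0]]}}

```text
t: 1.35
tool_pos: [0.2782, -0.4873, 0.2007]
tool_rot: [-142.4, 90.0, 121.6]
wrist_force: [0.2, -0.4, 0.5]
width: 0.799
```

```bash
cd .;python3 -c "
from h import *
go([.512,-.242,.15],-5.4)"
```

```text
t 1.35 pos [ 0.2782 -0.4873  0.2007] jaw -5.93 tilt x [-0.     0.001 -1.   ] q7 26.7 w 0.799
F [ 0.23 -0.43  0.53] M [-0.054 -0.103 -0.01 ]
shift tool mm [  50.8  207.2 -268.1] shift in final frame if turn first [  50.7  209.7 -266.2]
rotvec [-0.0092 -0.0006  0.0005] norm 0.5
```

Call:
{"op": "play_rows", "data": {"rows": [[70,0,20,-26,-0.009,0,0],[70,0,20,-26,0,0,0],[70,0,20,-26,0,0,0],[70,0,20,-26,0,0,0],[70,0,20,-26,0,0,0]]}}

```text
t: 1.77
tool_pos: [0.3902, -0.3675, 0.2008]
tool_rot: [-108.7, 90.0, 155.9]
wrist_force: [0.5, -0.1, 0.9]
width: 0.794
```

Call:
{"op": "play_rows", "data": {"rows": [[70,5,20,-26,0,0,0],[70,10,20,-26,0,0,0],[70,15,20,-26,0,0,0],[70,15,15,-15,0,0,0],[70,5,0,0,0,0,0]]}}

```text
t: 2.18
tool_pos: [0.4767, -0.2775, 0.1495]
tool_rot: [163.7, 89.7, 68.8]
wrist_force: [-0.6, 0.4, -0.9]
width: 0.796
```

Call:
{"op": "play_rows", "data": {"rows": [[70,0,0,0,0,0,0],[70,0,0,0,0,0,0],[70,0,0,0,0,0,0],[70,0,0,0,0,0,0],[70,0,0,0,0,0,0]]}}

```text
t: 2.6
tool_pos: [0.4726, -0.2846, 0.1516]
tool_rot: [32.1, 89.9, -63.4]
wrist_force: [-0.4, -0.8, 0.9]
width: 0.795
```

```bash
cd .;python3 -c "
from h import *
go([.512,-.242,.15],-5.4)
for n in('top','scene'):
    cv2.imwrite('pics/%s1.png'%n,manip.capture(n)[:,:,::-1])
"
```

```text
t 2.6 pos [ 0.4726 -0.2846  0.1516] jaw -5.51 tilt x [ 0.001 -0.001 -1.   ] q7 -4.0 w 0.795
F [-0.45 -0.77  0.87] M [ 0.018 -0.04   0.032]
shift tool mm [  1.6  35.2 -46.2] shift in final frame if turn first [  1.6  35.2 -46.1]
rotvec [-0.0019  0.001  -0.0006] norm 0.1
```

View pics/scene1.png

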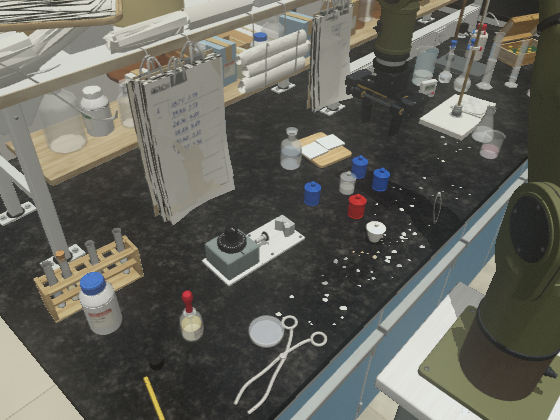

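```bash
cd .;python3 -c "
from h import *
for n in('top','scene'):print(n,proj(n,[.4726,-.2846,.1516]))"
```

```text
top [435.61183112 217.20794266]
scene [375.72405605 141.2861271 ]
```

View pics/top1.png

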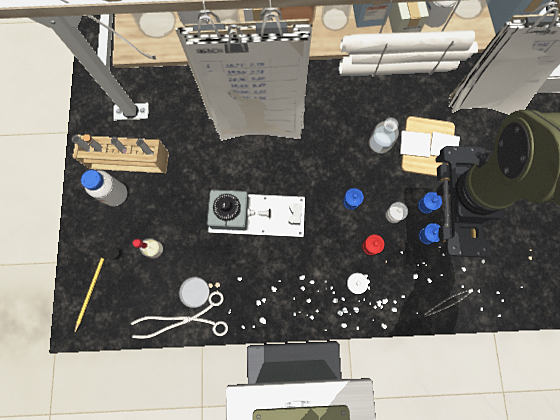

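```bash
cd .;python3 -c "
import cv2,numpy as np
s=cv2.imread('pics/scene1.png');t=cv2.imread('pics/top1.png')
a=cv2.resize(s[70:200,310:440],(400,400),interpolation=3);b=cv2.resize(t[130:260,380:510],(400,400),interpolation=3)
o=np.hstack([a,b]);o=np.clip(o.astype(float)*1.8,0,255).astype('uint8');cv2.imwrite('pics/d1.png',o)"
```

```text
(no output)
```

View pics/d1.png

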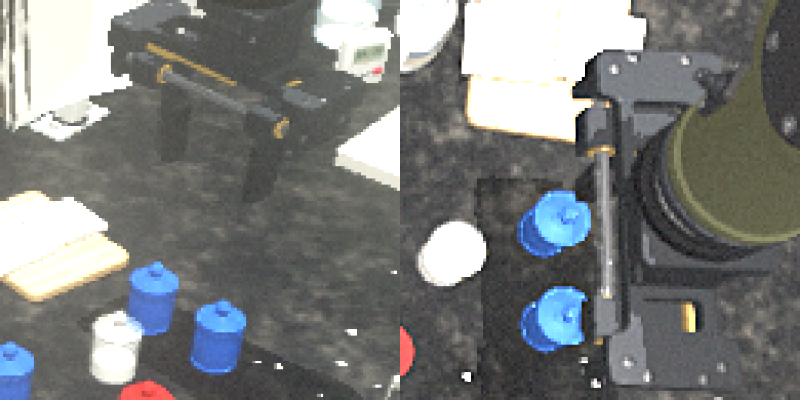

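```bash
cd .;python3 -c "
import cv2,numpy as np
s=cv2.imread('pics/scene1.png');t=cv2.imread('pics/top1.png')
a=cv2.resize(s[90:160,345:415],(400,400),interpolation=3);b=cv2.resize(t[170:250,410:490],(400,400),interpolation=3)
o=np.hstack([a,b]);o=(255*(o/255.)**.45).astype('uint8');cv2.imwrite('pics/d2.png',o)"
```

```text
(no output)
```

View pics/d2.png

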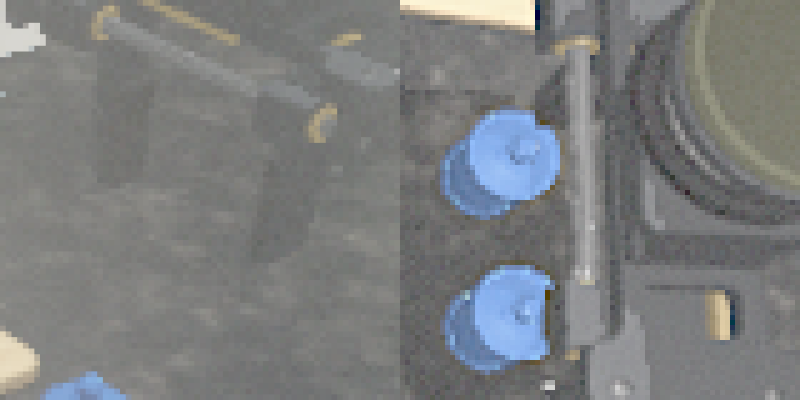

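Call:
{"op": "play_rows", "data": {"rows": [[70,0,7,-9,0,0,0],[70,0,7,-9,0,0,0],[70,0,7,-9,0,0,0],[70,0,7,-9,0,0,0],[70,0,7,-9,0,0,0]]}}

```text
t: 3.12
tool_pos: [0.5135, -0.24, 0.1511]
tool_rot: [130.6, 90.0, 35.3]
wrist_force: [-0.2, 0.3, 0.1]
width: 0.796
```

Call:
{"op": "play_rows", "data": {"rows": [[70,0,0,0,0,0,0],[70,0,0,0,0,0,0],[70,0,0,0,0,0,0],[70,0,0,0,0,0,0],[70,0,0,0,0,0,0]]}}

```text
t: 3.53
tool_pos: [0.5116, -0.2426, 0.1509]
tool_rot: [-42.4, 90.0, -137.8]
wrist_force: [0.0, -0.3, -0.1]
width: 0.793
```

```bash
cd .;python3 -c "
from h import *
go([.512,-.242,.15],-5.4)
I={}
for n in('top','scene'):
    I[n]=manip.capture(n)[:,:,::-1];cv2.imwrite('pics/%s2.png'%n,I[n])
p=manip.sense()['tool_pos']
for n in I:print(n,proj(n,p))
a=cv2.resize(I['scene'][80:200,300:420],(400,400),interpolation=3);b=cv2.resize(I['top'][150:270,360:480],(400,400),interpolation=3)
o=np.hstack([a,b]);o=(255*(o/255.)**.45).astype('uint8');cv2.imwrite('pics/d3.png',o)
"
```

```text
t 3.5333 pos [ 0.5116 -0.2426  0.1509] jaw -5.46 tilt x [-0.001 -0.001 -1.   ] q7 -8.5 w 0.793
F [ 0.04 -0.27 -0.07] M [-0.081 -0.083  0.018]
shift tool mm [ 0.9  0.4 -0.6] shift in final frame if turn first [ 0.9  0.4 -0.6]
rotvec [-0.001   0.0006  0.0005] norm 0.1
top [412.07324687 199.23340079]
scene [352.3323084  142.04195407]
```

View pics/d3.png

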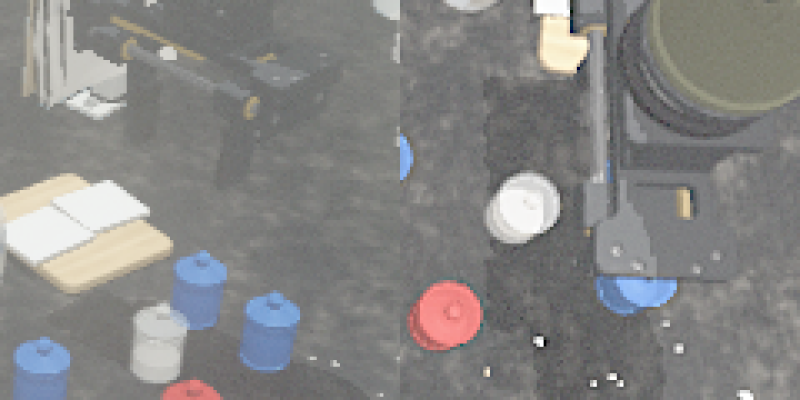

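```bash
cd .;python3 -c "
from h import *
for z in(.151,.17,.19,.215,.23,.25,.27):print(z,proj('top',[.5116,-.2426,z]).round(1),proj('scene',[.5116,-.2426,z]).round(1))
a=cv2.imread('pics/top2.png')[100:240,380:500]
a=cv2.resize(a,(600,700)[::1],interpolation=3)[:600];a=(255*(a/255.)**.35).astype('uint8');cv2.imwrite('pics/d4.png',a)
"
```

```text
0.151 [412.2 199.3] [352.4 142. ]
0.17 [415.1 196.9] [353.4 135.2]
0.19 [418.4 194.2] [354.4 127.9]
0.215 [422.7 190.6] [355.7 118.6]
0.23 [425.4 188.4] [356.5 112.9]
0.25 [429.2 185.2] [357.6 105.1]
0.27 [433.2 181.9] [358.7  97.1]
```

View pics/d4.png

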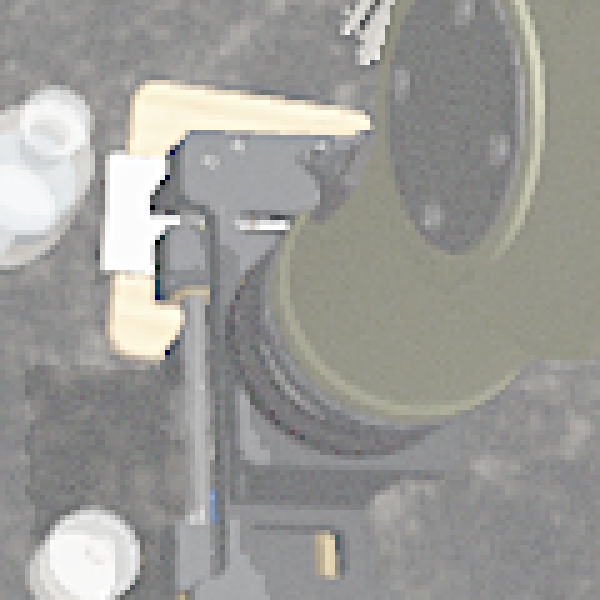

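```bash
cd .;python3 -c "
from h import *
o=[]
for n,(x,y) in dict(scene=(300,70),top=(360,130)).items():
    r=cv2.imread('pics/%s0.png'%n).astype(float);b=cv2.imread('pics/%s2.png'%n).astype(float)
    d=cv2.GaussianBlur(np.abs(r-b).max(2),(3,3),0)[y:y+130,x:x+130]
    o.append(cv2.resize(np.clip(d*5,0,255).astype('uint8'),(400,400)))
cv2.imwrite('pics/d5.png',np.hstack(o))
"
```

```text
(no output)
```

View pics/d5.png

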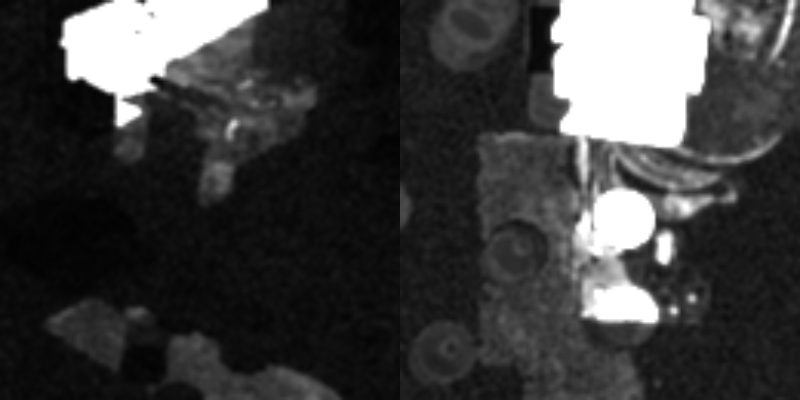

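Call:
{"op": "play_rows", "data": {"rows": [[80,14,0,0,0,0,0],[80,14,0,0,0,0,0],[80,14,0,0,0,0,0],[80,14,0,0,0,0,0],[80,12,0,0,0,0,0]]}}

```text
t: 4.05
tool_pos: [0.5117, -0.2421, 0.0822]
tool_rot: [-79.7, 90.0, -175.1]
wrist_force: [0.4, -0.2, 0.0]
width: 0.911
```

Call:
{"op": "play_rows", "data": {"rows": [[80,0,0,0,0,0,0],[80,0,0,0,0,0,0],[80,0,0,0,0,0,0],[80,0,0,0,0,0,0],[80,0,0,0,0,0,0]]}}

```text
t: 4.47
tool_pos: [0.5127, -0.242, 0.0838]
tool_rot: [73.3, 89.9, -22.1]
wrist_force: [-0.4, -0.3, -0.3]
width: 0.908
```

```bash
cd .;cat > look.py <<'E'
from h import *
import sys
k=sys.argv[1];bx=list(map(int,sys.argv[2:6]))  # scene x,y top x,y
g=float(sys.argv[6]) if len(sys.argv)>6 else .45
I={}
for n in('top','scene'):
    I[n]=manip.capture(n)[:,:,::-1];cv2.imwrite('pics/%s%s.png'%(n,k),I[n])
p=manip.sense()['tool_pos']
for n in I:print(n,proj(n,p))
o=[cv2.resize(I[n][y:y+100,x:x+100],(400,400),interpolation=3) for n,x,y in(('scene',bx[0],bx[1]),('top',bx[2],bx[3]))]
o=np.hstack(o);o=(255*(o/255.)**g).astype('uint8');cv2.imwrite('pics/e%s.png'%k,o)
E
python3 -c "
from h import *
go([.512,-.242,.15],-5.4)";python3 look.py 3 300 110 360 150
```

```text
t 4.4667 pos [ 0.5127 -0.242   0.0838] jaw -5.4 tilt x [ 0.001 -0.001 -1.   ] q7 -12.1 w 0.908
F [-0.45 -0.27 -0.35] M [-0.056 -0.065  0.016]
shift tool mm [-66.2  -0.6   0.1] shift in final frame if turn first [-66.2  -0.7   0. ]
rotvec [ 0.0001  0.0004 -0.0015] norm 0.1
top [402.45694903 206.73128477]
scene [348.78288736 164.97970144]
```

View pics/e3.png

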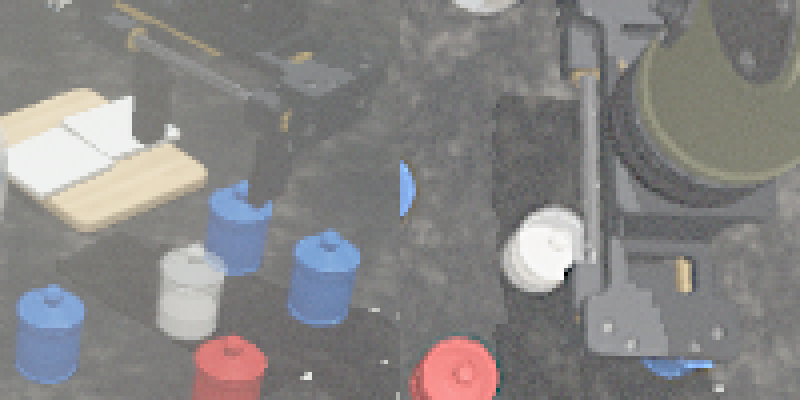

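Call:
{"op": "play_rows", "data": {"rows": [[10,-5,0,0,0,0,0],[10,-5,0,0,0,0,0],[10,-5,0,0,0,0,0],[10,-5,0,0,0,0,0],[10,0,0,0,0,0,0]]}}

```text
t: 4.98
tool_pos: [0.513, -0.242, 0.1044]
tool_rot: [75.1, 89.9, -20.3]
wrist_force: [0.8, 0.5, -0.3]
width: 0.551
```

Call:
{"op": "play_rows", "data": {"rows": [[10,0,0,0,0,0,0],[10,0,0,0,0,0,0],[10,0,0,0,0,0,0],[10,0,0,0,0,0,0],[10,0,0,0,0,0,0]]}}

```text
t: 5.4
tool_pos: [0.512, -0.2417, 0.1028]
tool_rot: [-98.3, 90.0, 166.4]
wrist_force: [0.3, 0.5, 0.5]
width: 0.177
```

```bash
cd .;
python3 -c "
from h import *
go(None,-5.4)";python3 look.py 4 300 110 360 150
```

```text
t 5.4 pos [ 0.512  -0.2417  0.1028] jaw -5.38 tilt x [-0.  0. -1.] q7 -11.1 w 0.177
F [0.32 0.47 0.46] M [-0.082 -0.112  0.005]
rotvec [ 0.0003 -0.0001  0.0004] norm 0.0
top [404.90179207 204.81478348]
scene [349.76049879 158.68180968]
```

View pics/e4.png

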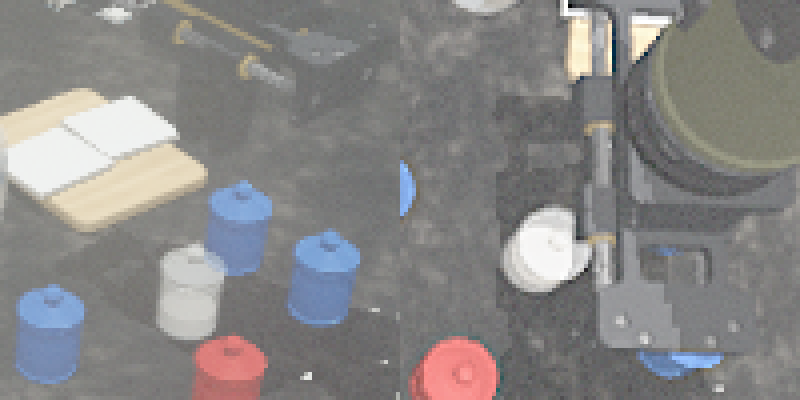

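Call:
{"op": "play_rows", "data": {"rows": [[80,0,0,0,0,0,0],[80,0,0,0,0,0,0],[80,0,0,0,0,0,0],[80,0,0,0,0,0,0],[80,0,0,0,0,0,0]]}}

```text
t: 5.92
tool_pos: [0.5122, -0.2418, 0.103]
tool_rot: [24.6, 90.0, -70.7]
wrist_force: [0.0, 0.2, -0.1]
width: 0.473
```

Call:
{"op": "play_rows", "data": {"rows": [[80,0,0,0,0,0,0],[80,0,0,0,0,0,0],[80,0,0,0,0,0,0],[80,0,0,0,0,0,0],[80,10,0,0,0,0,0]]}}

```text
t: 6.33
tool_pos: [0.5136, -0.2422, 0.0942]
tool_rot: [76.7, 89.8, -18.7]
wrist_force: [1.0, -1.0, -0.1]
width: 0.848
```

Call:
{"op": "play_rows", "data": {"rows": [[80,10,0,0,0,0,0],[80,10,0,0,0,0,0],[80,10,0,0,0,0,0],[80,10,0,0,0,0,0],[80,0,0,0,0,0,0]]}}

```text
t: 6.75
tool_pos: [0.5105, -0.2412, 0.0505]
tool_rot: [-102.2, 89.8, 162.5]
wrist_force: [-0.5, 0.9, 0.1]
width: 0.907
```

```bash
cd .;
python3 -c "
from h import *
go(None,-5.4)";python3 look.py 5 300 110 360 150
```

```text
t 6.75 pos [ 0.5105 -0.2412  0.0505] jaw -5.36 tilt x [-0.004  0.001 -1.   ] q7 -13.7 w 0.907
F [-0.48  0.88  0.13] M [ 0.032 -0.076  0.002]
rotvec [ 0.0007 -0.0009  0.0041] norm 0.2
top [398.36166422 210.31144141]
scene [347.47227467 175.33279611]
```

View pics/e5.png

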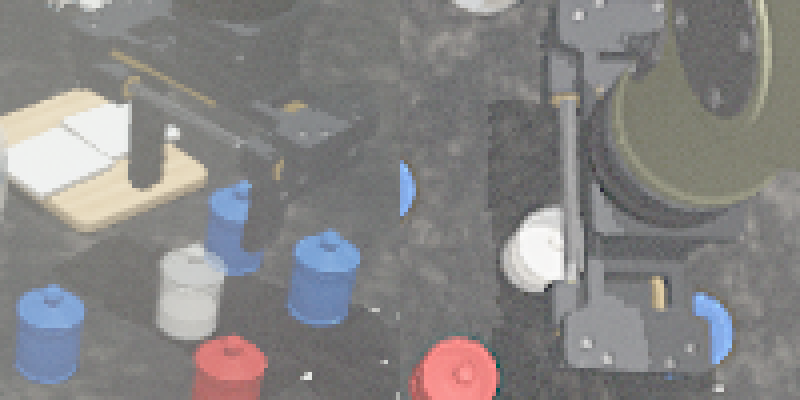

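```bash
cd .;
python3 -c "
from h import *
for z in (.05,.083):
  for s in(-1,1):
    print(z,s,[ (proj('scene',[.5105+s*.049,-.2412-s*.0046,z])-[300,110])*4, (proj('top',[.5105+s*.049,-.2412-s*.0046,z])-[360,150])*4])
for z in (.05+.07,.083+.07,.2): print((proj('top',[.51,-.2415,z])-[360,150])*4,(proj('scene',[.51,-.2415,z])-[300,110])*4)
print(onz('scene',(350,164.5),.05))
"
```

```text
0.05 -1 [array([250.07670743, 300.76243905]), array([153.47796126, 330.43805462])]
0.05 1 [array([134.14160792, 231.42214605]), array([150.65627143, 160.53402244])]
0.083 -1 [array([257.24326499, 257.604872  ]), array([170.14415557, 319.82536257])]
0.083 1 [array([139.08688848, 188.99975852]), array([166.80230795, 144.08950414])]
[189.00331311 215.26316013] [204.78457271 172.93489933]
[208.23406418 199.37142282] [211.26094754 126.93881042]
[238.3944482  174.44775247] [220.88529789  58.58537408]
[ 0.53789665 -0.28861033  0.05      ]
```

Call:
{"op": "play_rows", "data": {"rows": [[80,7,0,0,0,0,0],[80,7,0,0,0,0,0],[80,7,0,0,0,0,0],[80,7,0,0,0,0,0],[80,7,0,0,0,0,0]]}}

```text
t: 7.27
tool_pos: [0.5121, -0.2418, 0.0173]
tool_rot: [-73.4, 90.0, -168.7]
wrist_force: [0.1, -1.7, 0.6]
width: 0.91
```

Call:
{"op": "play_rows", "data": {"rows": [[80,0,0,0,0,0,0],[80,0,0,0,0,0,0],[80,0,0,0,0,0,0],[80,0,0,0,0,0,0],[80,0,0,0,0,0,0]]}}

```text
t: 7.68
tool_pos: [0.5124, -0.2419, 0.0184]
tool_rot: [72.8, 90.0, -22.6]
wrist_force: [0.1, 0.1, -0.4]
width: 0.908
```

```bash
cd .;
python3 -c "
from h import *
go(None,-5.4)";python3 look.py 6 300 110 360 150
```

```text
t 7.6833 pos [ 0.5124 -0.2419  0.0184] jaw -5.39 tilt x [ 0.001 -0.    -1.   ] q7 -15.4 w 0.908
F [ 0.1   0.08 -0.37] M [-0.031 -0.03  -0.022]
rotvec [ 0.0002  0.0002 -0.0007] norm 0.0
top [394.55294079 213.35149273]
scene [345.88646635 185.84603776]
```

View pics/e6.png

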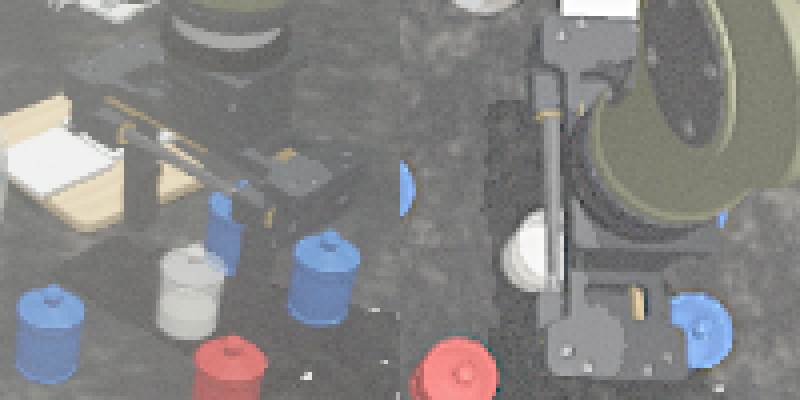

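Call:
{"op": "play_rows", "data": {"rows": [[80,3,0,0,0,0,0],[80,3,0,0,0,0,0],[80,3,0,0,0,0,0],[80,3,0,0,0,0,0],[80,0,0,0,0,0,0]]}}

```text
t: 8.2
tool_pos: [0.5117, -0.2416, 0.0053]
tool_rot: [-99.1, 89.9, 165.5]
wrist_force: [-0.7, -0.2, -0.2]
width: 0.903
```

Call:
{"op": "play_rows", "data": {"rows": [[80,1,0,0,0,0,0],[80,1,0,0,0,0,0],[80,1,0,0,0,0,0],[80,0,0,0,0,0,0],[80,0,0,0,0,0,0]]}}

```text
t: 8.62
tool_pos: [0.5122, -0.2418, 0.003]
tool_rot: [14.7, 90.0, -80.7]
wrist_force: [1.0, 0.0, 1.1]
width: 0.909
```

Call:
{"op": "play_rows", "data": {"rows": [[80,1,0,0,0,0,0],[80,1,0,0,0,0,0],[80,1,0,0,0,0,0],[80,1,0,0,0,0,0],[80,0,0,0,0,0,0]]}}

```text
t: 9.03
tool_pos: [0.512, -0.2417, -0.0012]
tool_rot: [-88.2, 90.0, 176.4]
wrist_force: [1.2, 0.4, -0.7]
width: 0.911
```

```bash
cd .;
python3 -c "
from h import *
go(None,-5.4)";python3 look.py 7 300 130 360 150
```

```text
t 9.0333 pos [ 0.512  -0.2417 -0.0012] jaw -5.38 tilt x [-0.  0. -1.] q7 -16.3 w 0.911
F [ 1.17  0.36 -0.65] M [-0.055 -0.114 -0.017]
rotvec [0.0003 0.     0.0003] norm 0.0
top [392.36806227 215.24380127]
scene [345.10498974 191.84128195]
```

View pics/e7.png

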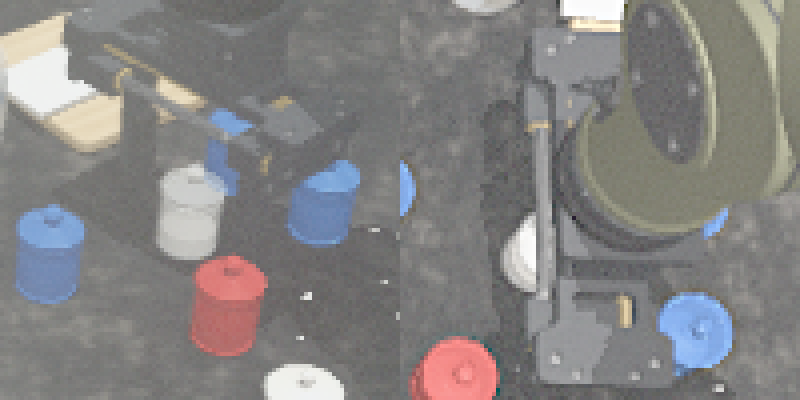

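Call:
{"op": "play_rows", "data": {"rows": [[80,4,0,0,0,0,0],[80,4,0,0,0,0,0],[80,4,0,0,0,0,0],[80,4,0,0,0,0,0],[80,0,0,0,0,0,0]]}}

```text
t: 9.55
tool_pos: [0.5115, -0.2415, -0.018]
tool_rot: [-99.0, 89.9, 165.6]
wrist_force: [-0.8, -0.7, 1.2]
width: 0.906
```

Call:
{"op": "play_rows", "data": {"rows": [[80,1,0,0,0,0,0],[80,1,0,0,0,0,0],[80,1,0,0,0,0,0],[80,0,0,0,0,0,0],[80,0,0,0,0,0,0]]}}

```text
t: 9.97
tool_pos: [0.5122, -0.2418, -0.0199]
tool_rot: [51.1, 90.0, -44.3]
wrist_force: [-0.2, -0.5, 0.0]
width: 0.904
```

```bash
cd .;
python3 -c "
from h import *
go(None,-5.4)";python3 look.py 8 300 130 360 150
```

```text
t 9.9667 pos [ 0.5122 -0.2418 -0.0199] jaw -5.39 tilt x [ 0. -0. -1.] q7 -17.2 w 0.904
F [-0.15 -0.46  0.05] M [-0.01  -0.11  -0.032]
rotvec [ 0.0002  0.0001 -0.0002] norm 0.0
top [390.39400799 216.86321778]
scene [344.29577201 197.46494411]
```

View pics/e8.png

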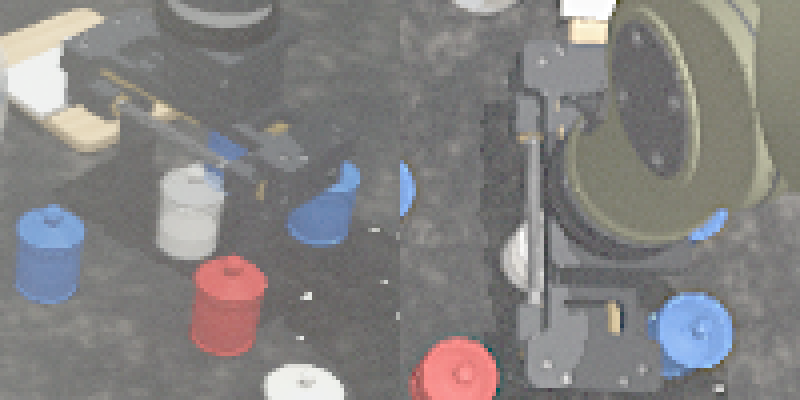

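Call:
{"op": "play_rows", "data": {"rows": [[80,1,0,0,0,0,0],[80,1,0,0,0,0,0],[80,1,0,0,0,0,0],[80,1,0,0,0,0,0],[80,1,0,0,0,0,0]]}}

```text
t: 10.48
tool_pos: [0.5122, -0.2418, -0.0251]
tool_rot: [7.2, 90.0, -88.2]
wrist_force: [-0.2, 1.0, 1.0]
width: 0.906
```

Call:
{"op": "play_rows", "data": {"rows": [[80,1,0,0,0,0,0],[80,1,0,0,0,0,0],[80,0,0,0,0,0,0],[80,0,0,0,0,0,0],[80,0,0,0,0,0,0]]}}

```text
t: 10.9
tool_pos: [0.5122, -0.2418, -0.027]
tool_rot: [33.6, 90.0, -61.8]
wrist_force: [0.8, -0.0, 0.1]
width: 0.907
```

Call:
{"op": "play_rows", "data": {"rows": [[80,1,0,0,0,0,0],[80,1,0,0,0,0,0],[80,1,0,0,0,0,0],[80,0,0,0,0,0,0],[80,0,0,0,0,0,0]]}}

```text
t: 11.32
tool_pos: [0.5121, -0.2418, -0.0301]
tool_rot: [-80.6, 90.0, -176.0]
wrist_force: [0.6, 0.1, -0.2]
width: 0.906
```

Call:
{"op": "play_rows", "data": {"rows": [[80,1,0,0,0,0,0],[80,1,0,0,0,0,0],[80,1,0,0,0,0,0],[80,0,0,0,0,0,0],[80,0,0,0,0,0,0]]}}

```text
t: 11.73
tool_pos: [0.5121, -0.2418, -0.0331]
tool_rot: [-76.7, 90.0, -172.1]
wrist_force: [-0.5, -0.1, 0.5]
width: 0.906
```

```bash
cd .;
python3 -c "
from h import *
go(None,-5.4)";python3 look.py 9 300 130 360 150
```

```text
t 11.7333 pos [ 0.5121 -0.2418 -0.0331] jaw -5.39 tilt x [-0. -0. -1.] q7 -17.7 w 0.906
F [-0.49 -0.11  0.46] M [-0.048 -0.09   0.035]
rotvec [0.0002 0.     0.0001] norm 0.0
top [389.03368056 218.007552  ]
scene [343.76064651 201.35405445]
```

View pics/e9.png

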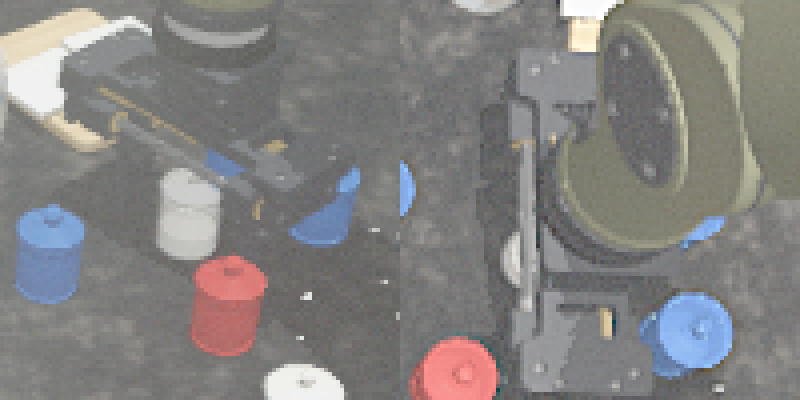

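Call:
{"op": "play_rows", "data": {"rows": [[80,1,0,0,0,0,0],[80,1,0,0,0,0,0],[80,1,0,0,0,0,0],[80,0,0,0,0,0,0],[80,0,0,0,0,0,0]]}}

```text
t: 12.25
tool_pos: [0.5121, -0.2417, -0.0361]
tool_rot: [-81.3, 90.0, -176.6]
wrist_force: [0.4, 0.0, -0.4]
width: 0.909
```

Call:
{"op": "play_rows", "data": {"rows": [[80,1,0,0,0,0,0],[80,0,0,0,0,0,0],[80,1,0,0,0,0,0],[80,0,0,0,0,0,0],[80,0,0,0,0,0,0]]}}

```text
t: 12.67
tool_pos: [0.5122, -0.2418, -0.0372]
tool_rot: [23.7, 90.0, -71.6]
wrist_force: [-0.6, 1.2, 7.2]
width: 0.908
```

Contact with the bench came at a reported z of about -0.037. So the fingertips are about 36.7 mm higher than tool_pos says, as both views had shown. I'll allow for that offset, raise 5 mm and grip.

Call:
{"op": "play_rows", "data": {"rows": [[80,-3,0,0,0,0,0],[80,-2,0,0,0,0,0],[80,-1,0,0,0,0,0],[38,0,0,0,0,0,0],[38,0,0,0,0,0,0]], "force": 8}}

```text
t: 13.08
tool_pos: [0.5122, -0.2418, -0.032]
tool_rot: [74.2, 90.0, -21.1]
wrist_force: [0.3, 0.3, 0.5]
width: 0.783
```

Call:
{"op": "play_rows", "data": {"rows": [[38,0,0,0,0,0,0],[38,0,0,0,0,0,0],[38,0,0,0,0,0,0],[38,0,0,0,0,0,0],[38,0,0,0,0,0,0]], "force": 8}}

```text
t: 13.5
tool_pos: [0.5122, -0.2418, -0.032]
tool_rot: [49.9, 90.0, -45.5]
wrist_force: [-0.8, 0.1, 0.0]
width: 0.45
```

Call:
{"op": "play_rows", "data": {"rows": [[38,0,0,0,0,0,0],[38,0,0,0,0,0,0],[38,0,0,0,0,0,0],[38,0,0,0,0,0,0],[38,0,0,0,0,0,0]], "force": 8}}

```text
t: 13.92
tool_pos: [0.5121, -0.2418, -0.032]
tool_rot: [-29.5, 90.0, -124.9]
wrist_force: [0.3, -0.6, -0.4]
width: 0.446
```

Call:
{"op": "play_rows", "data": {"rows": [[30,0,0,0,0,0,0],[30,0,0,0,0,0,0],[30,-2,0,0,0,0,0],[30,-5,0,0,0,0,0],[30,-8,0,0,0,0,0]], "force": 10}}

```text
t: 14.33
tool_pos: [0.5117, -0.2416, -0.0169]
tool_rot: [-98.5, 89.9, 166.1]
wrist_force: [-0.7, -0.4, -0.4]
width: 0.448
```

Call:
{"op": "play_rows", "data": {"rows": [[30,-15,0,0,0,0,0],[30,-20,0,0,0,0,0],[30,-20,0,0,0,0,0],[30,-20,0,0,0,0,0],[30,-10,0,0,0,0,0]]}}

```text
t: 14.75
tool_pos: [0.5134, -0.2422, 0.0709]
tool_rot: [75.3, 89.8, -20.1]
wrist_force: [0.7, -1.0, -0.5]
width: 0.447
```

Call:
{"op": "play_rows", "data": {"rows": [[30,0,0,0,0,0,0],[30,0,0,0,0,0,0],[30,0,0,0,0,0,0],[30,0,0,0,0,0,0],[30,0,0,0,0,0,0]]}}

```text
t: 15.17
tool_pos: [0.5114, -0.2415, 0.067]
tool_rot: [-102.2, 89.9, 162.4]
wrist_force: [0.1, -0.9, -0.2]
width: 0.443
```

```bash
cd .;
python3 -c "
from h import *
go([.522,.02,.08],-5.4)";python3 look.py 10 300 100 360 150
```

```text
t 15.1667 pos [ 0.5114 -0.2415  0.067 ] jaw -5.37 tilt x [-0.002  0.001 -1.   ] q7 -13.0 w 0.443
F [ 0.15 -0.91 -0.16] M [-0.056 -0.123 -0.021]
shift tool mm [ -12.9  -14.  -261.3] shift in final frame if turn first [ -13.   -14.1 -261.3]
rotvec [ 0.0004 -0.0004  0.0019] norm 0.1
top [400.20778381 208.80588856]
scene [348.16719985 170.52690681]
```

View pics/e10.png

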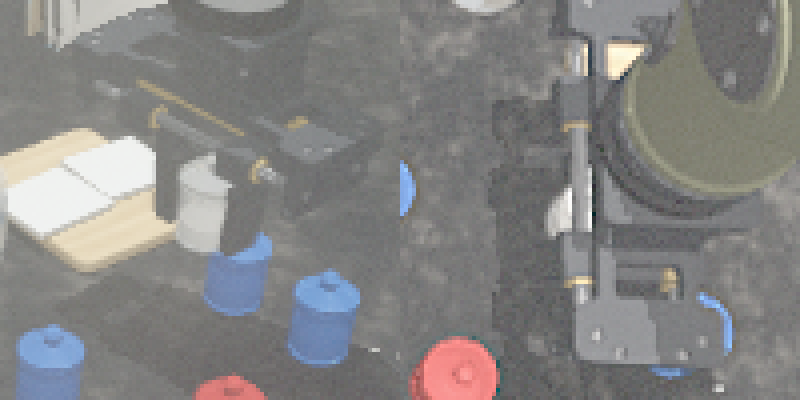

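Bottle is held and lifted: it sits between the fingers at crop (205,205). Carrying it to the bay now.

Call:
{"op": "play_rows", "data": {"rows": [[30,0,-0.5,-10,0,0,0],[30,0,-1,-20,0,0,0],[30,0,-1.5,-28,0,0,0],[30,0,-1.5,-30,0,0,0],[30,0,-1.5,-30,0,0,0]]}}

```text
t: 15.68
tool_pos: [0.5171, -0.1218, 0.0679]
tool_rot: [-177.4, 90.0, 87.2]
wrist_force: [0.3, 0.3, 0.2]
width: 0.447
```

Call:
{"op": "play_rows", "data": {"rows": [[30,0,-1.5,-30,0,0,0],[30,0,-1.5,-30,0,0,0],[30,0,-1.5,-30,0,0,0],[30,0,-1,-20,0,0,0],[30,0,-1,-15,0,0,0]]}}

```text
t: 16.1
tool_pos: [0.5224, 0.0057, 0.0681]
tool_rot: [175.8, 89.9, 80.7]
wrist_force: [0.4, 0.3, -0.3]
width: 0.446
```

Call:
{"op": "play_rows", "data": {"rows": [[30,0,-1,-8,0,0,0],[30,0,0,-4,0,0,0],[30,0,0,0,0,0,0],[30,0,0,0,0,0,0],[30,0,0,0,0,0,0]]}}

```text
t: 16.52
tool_pos: [0.5225, 0.0117, 0.0679]
tool_rot: [-11.8, 89.9, -107.3]
wrist_force: [-0.6, 0.2, -0.5]
width: 0.451
```

Call:
{"op": "play_rows", "data": {"rows": [[30,0,0,0,0,0,0],[30,0,0,0,0,0,0],[30,0,0,0,0,0,0],[30,0,0,0,0,0,0],[30,0,0,0,0,0,0]]}}

```text
t: 16.93
tool_pos: [0.5226, 0.0132, 0.068]
tool_rot: [-7.1, 90.0, -102.5]
wrist_force: [1.0, -0.8, 0.3]
width: 0.448
```

```bash
cd .;
python3 -c "
from h import *
go([.522,.02,.03],-5.4)";python3 look.py 11 210 150 240 150
```

```text
t 16.9333 pos [0.5226 0.0132 0.068 ] jaw -5.4 tilt x [-0. -0. -1.] q7 -38.0 w 0.448
F [ 1.   -0.79  0.25] M [-0.064 -0.12   0.022]
shift tool mm [38.  -1.3 -6.7] shift in final frame if turn first [38.  -1.3 -6.7]
rotvec [-0.      0.0001  0.    ] norm 0.0
top [285.08002023 209.12593575]
scene [276.76495208 215.15356955]
```

View pics/e11.png

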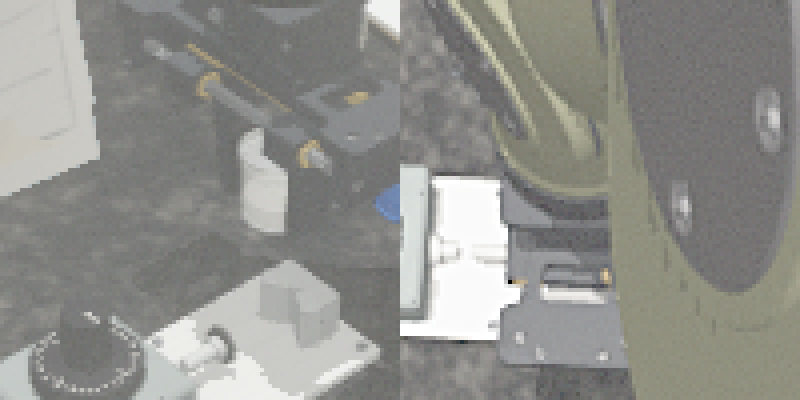

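Call:
{"op": "play_rows", "data": {"rows": [[30,5,-0.5,-3,0,0,0],[30,10,-1,-3,0,0,0],[30,14,0,-3,0,0,0],[30,14,0,0,0,0,0],[30,10,0,0,0,0,0]]}}

```text
t: 17.45
tool_pos: [0.5216, 0.0231, 0.0138]
tool_rot: [-96.4, 90.0, 168.3]
wrist_force: [0.2, 0.3, -0.5]
width: 0.449
```

Call:
{"op": "play_rows", "data": {"rows": [[30,5,0,0,0,0,0],[30,0,0,0,0,0,0],[30,0,0,0,0,0,0],[30,0,0,0,0,0,0],[30,0,0,0,0,0,0]]}}

```text
t: 17.87
tool_pos: [0.5225, 0.0224, 0.0106]
tool_rot: [101.8, 89.9, 6.4]
wrist_force: [-0.2, 0.4, 0.7]
width: 0.451
```

```bash
cd .;
python3 -c "
from h import *
go([.522,.023,.01],-5.4)";python3 look.py 12 210 170 240 150 .7
```

```text
t 17.8667 pos [0.5225 0.0224 0.0106] jaw -5.4 tilt x [ 0.001  0.    -1.   ] q7 -41.5 w 0.451
F [-0.23  0.39  0.71] M [-0.007 -0.071  0.016]
shift tool mm [ 0.6 -0.6 -0.5] shift in final frame if turn first [ 0.6 -0.6 -0.5]
rotvec [ 0.     -0.0003 -0.0012] norm 0.1
top [281.21822232 214.99102673]
scene [273.57595213 236.04827877]
```

View pics/e12.png

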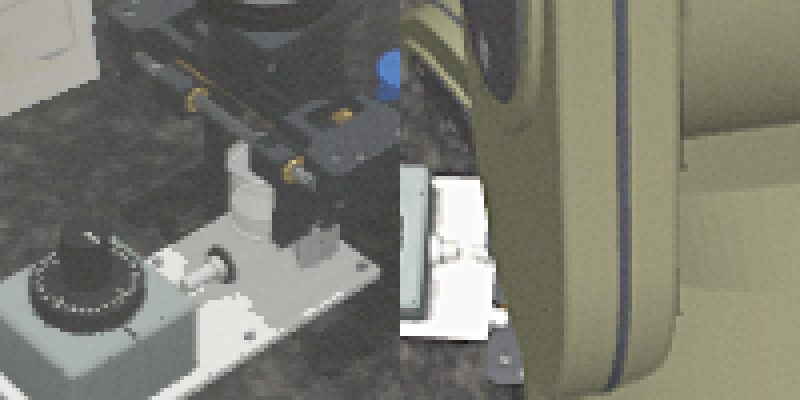

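```bash
cd .;
python3 -c "
from h import *
c=np.array([.5225,.0224])
a=np.linspace(0,2*np.pi,73)
P=np.array([proj('scene',[c[0]+.02*np.cos(t),c[1]+.02*np.sin(t),.0423]) for t in a])
Q=(P-[210,170])*4+1.5
print(Q.min(0),Q.max(0))
im=cv2.imread('pics/e12.png')
for z,col in((.0423,(0,0,255)),):
  cv2.polylines(im,[Q.astype(np.int32)],True,col,1)
im=cv2.resize(im[100:300,130:400],None,fx=2.5,fy=2.5,interpolation=3)
cv2.imwrite('pics/f12.png',im)
"
```

```text
[221.45324739 201.21061547] [292.08938722 248.09959057]
```

View pics/f12.png

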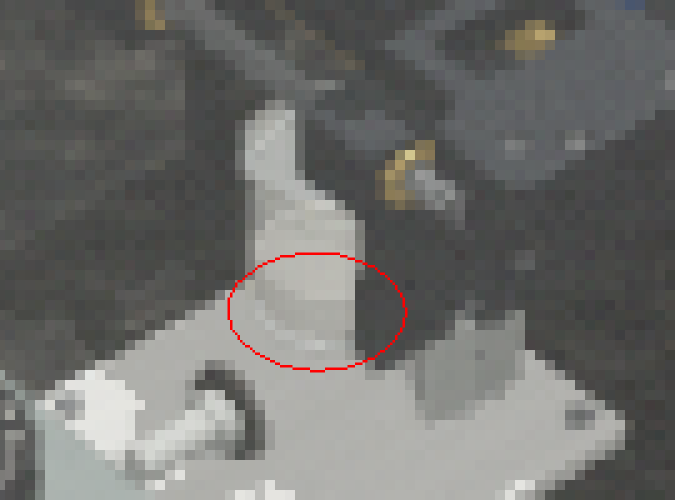

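Call:
{"op": "play_rows", "data": {"rows": [[30,0,0,-2,0,0,0],[30,6,0,0,0,0,0],[30,6,0,0,0,0,0],[30,6,0,0,0,0,0],[30,0,0,0,0,0,0]]}}

```text
t: 18.38
tool_pos: [0.5213, 0.0243, -0.0094]
tool_rot: [-70.1, 89.9, -165.5]
wrist_force: [-0.5, -0.2, -0.1]
width: 0.447
```

Call:
{"op": "play_rows", "data": {"rows": [[30,4,0,0,0,0,0],[30,3,0,0,0,0,0],[30,2,0,0,0,0,0],[30,0,0,0,0,0,0],[30,0,0,0,0,0,0]]}}

```text
t: 18.8
tool_pos: [0.5222, 0.0245, -0.0171]
tool_rot: [-37.9, 90.0, -133.3]
wrist_force: [-0.1, 0.0, -0.3]
width: 0.454
```

```bash
cd .;
python3 -c "
from h import *
go([.522,.025,-.0237],-5.4)";python3 look.py 13 210 170 240 150 .7; python3 -c "
import cv2;im=cv2.imread('pics/e13.png');cv2.imwrite('pics/f13.png',cv2.resize(im[100:300,130:400],None,fx=2.5,fy=2.5,interpolation=3))"
```

```text
t 18.8 pos [ 0.5222  0.0245 -0.0171] jaw -5.38 tilt x [-0. -0. -1.] q7 -42.6 w 0.454
F [-0.15  0.03 -0.29] M [-0.052 -0.081 -0.011]
shift tool mm [ 6.6 -0.2 -0.5] shift in final frame if turn first [ 6.6 -0.2 -0.5]
rotvec [0.0004 0.0001 0.0001] norm 0.0
top [280.48135236 217.51550896]
scene [272.78857955 245.13597899]
```

View pics/f13.png

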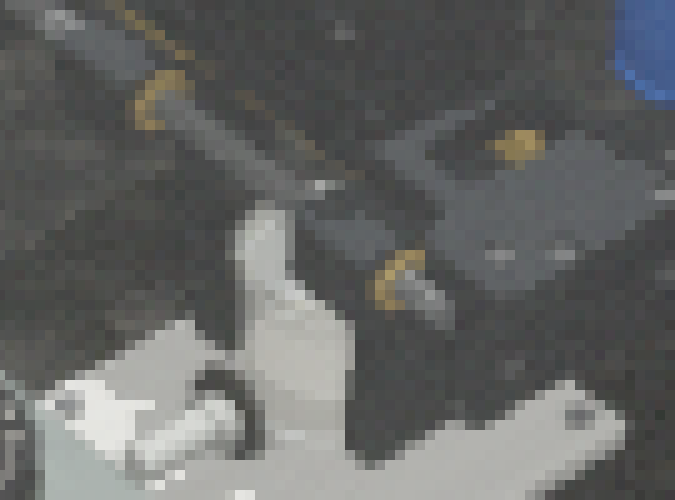

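Call:
{"op": "play_rows", "data": {"rows": [[30,1.5,0,0,0,0,0],[30,1.5,0,0,0,0,0],[30,1,0,0,0,0,0],[30,0,0,0,0,0,0],[30,0,0,0,0,0,0]]}}

```text
t: 19.32
tool_pos: [0.5221, 0.0244, -0.0211]
tool_rot: [-47.1, 90.0, -142.4]
wrist_force: [0.5, 1.3, -0.3]
width: 0.448
```

Call:
{"op": "play_rows", "data": {"rows": [[30,1,0,0,0,0,0],[30,0.5,0,0,0,0,0],[30,0.5,0,0,0,0,0],[30,0,0,0,0,0,0],[30,0,0,0,0,0,0]]}}

```text
t: 19.73
tool_pos: [0.5222, 0.0244, -0.023]
tool_rot: [-34.9, 90.0, -130.3]
wrist_force: [0.4, 0.1, -0.8]
width: 0.45
```

```bash
cd .;
python3 -c "
from h import *
go([.522,.025,-.0237],-5.4)"
```

```text
t 19.7333 pos [ 0.5222  0.0244 -0.023 ] jaw -5.38 tilt x [-0. -0. -1.] q7 -42.7 w 0.45
F [ 0.42  0.11 -0.79] M [-0.033 -0.04   0.02 ]
shift tool mm [ 0.7 -0.2 -0.6] shift in final frame if turn first [ 0.7 -0.2 -0.6]
rotvec [0.0003 0.0001 0.0001] norm 0.0
```

Call:
{"op": "play_rows", "data": {"rows": [[30,0.5,0,0,0,0,0],[30,0.5,0,0,0,0,0],[30,0.5,0,0,0,0,0],[30,0,0,0,0,0,0],[30,0,0,0,0,0,0]]}}

```text
t: 20.15
tool_pos: [0.5223, 0.0244, -0.0242]
tool_rot: [73.4, 90.0, -22.0]
wrist_force: [-0.1, 0.2, 3.8]
width: 0.45
```

Contact came at the expected height (3.8 N, reported z -0.0242). Releasing.

Call:
{"op": "play_rows", "data": {"rows": [[44,-0.5,0,0,0,0,0],[48,0,0,0,0,0,0],[54,0,0,0,0,0,0],[60,0,0,0,0,0,0],[70,0,0,0,0,0,0]]}}

```text
t: 20.57
tool_pos: [0.5222, 0.0245, -0.0241]
tool_rot: [-52.2, 90.0, -147.6]
wrist_force: [0.1, 0.7, 0.2]
width: 0.73
```

Call:
{"op": "play_rows", "data": {"rows": [[70,0,0,0,0,0,0],[70,0,0,0,0,0,0],[70,0,0,0,0,0,0],[70,-10,0,0,0,0,0],[70,-20,0,0,0,0,0]]}}

```text
t: 20.98
tool_pos: [0.5207, 0.0244, 0.0052]
tool_rot: [-72.0, 89.8, -167.3]
wrist_force: [0.3, 0.2, 0.1]
width: 0.795
```

Call:
{"op": "play_rows", "data": {"rows": [[70,-30,0,0,0,0,0],[70,-30,0,0,0,0,0],[70,-30,0,0,0,0,0],[70,-20,0,0,0,0,0],[70,-10,0,0,0,0,0]]}}

```text
t: 21.4
tool_pos: [0.5235, 0.0245, 0.1293]
tool_rot: [100.5, 89.7, 5.1]
wrist_force: [-1.2, -0.3, 0.5]
width: 0.794
```

```bash
cd .;
python3 -c "
from h import *
go([.5335,.1425,.13],-5.4)";python3 look.py 14 205 190 200 150 .8
```

```text
t 21.4 pos [0.5235 0.0245 0.1293] jaw -5.4 tilt x [ 0.005  0.    -1.   ] q7 -36.3 w 0.794
F [-1.19 -0.31  0.52] M [-0.04  -0.128  0.047]
shift tool mm [  -0.6   -1.1 -118.4] shift in final frame if turn first [  -0.7   -1.1 -118.4]
rotvec [-0.     -0.0008 -0.0045] norm 0.3
top [279.69525885 202.44648857]
scene [273.69657539 196.236777  ]
```

View pics/e14.png

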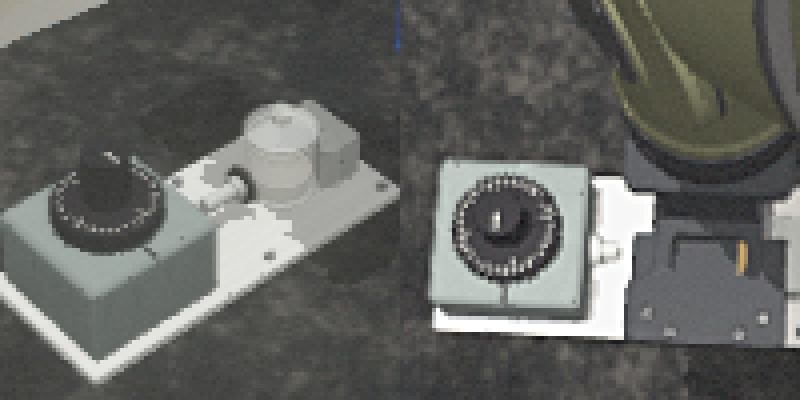

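```bash
cd .;
python3 -c "
from h import *
f=lambda a,b:((a[0]-400+.5)/4+200-.5,(a[1]+.5)/4+150-.5)
T=lambda x,y:((x-400+.5)/4+200-.5,(y+.5)/4+150-.5)
S=lambda x,y:((x+.5)/4+205-.5,(y+.5)/4+190-.5)
print('mark',two(T(494,219),S(113,157)))
print('outer c',two(T(505,226),S(107,195)))
im=[]
t=cv2.imread('pics/top14.png')[185:230,205:250];s=cv2.imread('pics/scene14.png')[215:260,212:257]
o=np.hstack([cv2.resize(x,(400,400),interpolation=3) for x in(s,t)]);o=(255*(o/255.)**.45).astype('uint8');cv2.imwrite('pics/g14.png',o)"
```

```text
mark (array([0.52824678, 0.14352984, 0.10785809]), np.float64(0.0032709559058838574))
outer c (array([0.53307361, 0.14281942, 0.07709862]), np.float64(0.0004662626919015773))
```

View pics/g14.png

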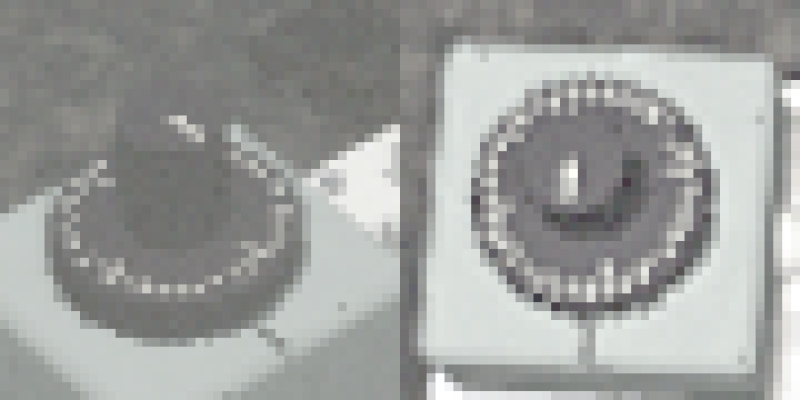

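```bash
cd .;
python3 -c "
from h import *
print(onz('top',(222,138),0),onz('top',(300,138),0),onz('scene',(180,220),0),onz('scene',(233,188),0))
print(two((300,138),(233,188)),two((222,138),(180,220)),two((305,55),(222,55)))"
```

```text
[0.72764794 0.16107844 0.        ] [ 0.71858786 -0.03291815  0.        ] [0.73080302 0.1289693  0.        ] [ 0.7321997  -0.04783802  0.        ]
(array([ 0.71165135, -0.0310448 ,  0.01938596]), np.float64(0.002867407426543609)) (array([0.7068622 , 0.15230362, 0.03273614]), np.float64(0.013948357981859285)) (array([ 0.7109667 , -0.02279598,  0.36900532]), np.float64(0.01639399561109031))
```

Call:
{"op": "play_rows", "data": {"rows": [[56,0,0,-10,0,0,0],[56,0,0,-22,0,0,0],[56,0,0,-25,0,0,0],[56,0,-1,-25,0,0,0],[56,0,0,-20,0,0,0]]}}

```text
t: 21.92
tool_pos: [0.5294, 0.129, 0.1242]
tool_rot: [-91.6, 89.8, 173.2]
wrist_force: [-0.7, 0.7, 0.3]
width: 0.634
```

Call:
{"op": "play_rows", "data": {"rows": [[56,0,0,-12,0,0,0],[56,0,0,-4,0,0,0],[56,0,0,0,0,0,0],[56,0,0,0,0,0,0],[56,0,0,0,0,0,0]]}}

```text
t: 22.33
tool_pos: [0.5321, 0.1399, 0.1256]
tool_rot: [-21.8, 89.9, -117.3]
wrist_force: [0.3, -0.1, -0.3]
width: 0.635
```

```bash
cd .;
python3 -c "
from h import *
go([.5335,.1425,.051],-5.4)";python3 look.py 15 200 160 180 150 .6
```

```text
t 22.3333 pos [0.5321 0.1399 0.1256] jaw -5.51 tilt x [-0.001 -0.002 -1.   ] q7 -45.8 w 0.635
F [ 0.29 -0.15 -0.26] M [-0.063 -0.09  -0.041]
shift tool mm [74.6  1.2 -2.8] shift in final frame if turn first [74.6  1.2 -2.7]
rotvec [-0.002   0.002   0.0008] norm 0.2
top [223.82432615 200.99938327]
scene [231.61843522 220.31951148]
```

View pics/e15.png

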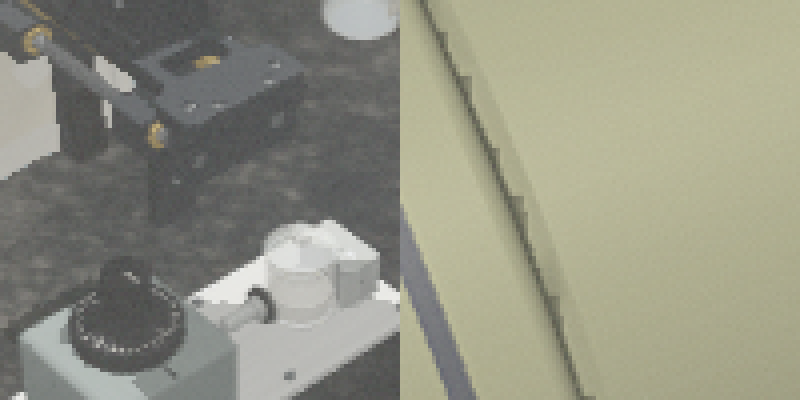

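Call:
{"op": "play_rows", "data": {"rows": [[56,5,1,-3,0,0,0],[56,12,0,0,0,0,0],[56,12,0,0,0,0,0],[56,10,0,0,0,0,0],[56,6,0,0,0,0,0]]}}

```text
t: 22.85
tool_pos: [0.533, 0.1444, 0.0797]
tool_rot: [-56.8, 89.9, -152.2]
wrist_force: [0.4, -0.7, -0.1]
width: 0.635
```

Call:
{"op": "play_rows", "data": {"rows": [[56,0,0,0,0,0,0],[56,0,0,0,0,0,0],[56,0,0,0,0,0,0],[56,0,0,0,0,0,0],[56,0,0,0,0,0,0]]}}

```text
t: 23.27
tool_pos: [0.534, 0.1451, 0.0815]
tool_rot: [111.2, 89.9, 15.8]
wrist_force: [0.0, -0.5, -0.0]
width: 0.636
```

```bash
cd .;
python3 -c "
from h import *
go([.5335,.1425,.051],-5.4)
p=manip.sense()['tool_pos'];p[2]+=.0367
print((proj('scene',p)-[180,190])*4)
for s in(-1,1):print((proj('scene',p+s*np.array([.0365,-.0035,0]))-[180,190])*4)";python3 look.py 16 180 190 180 150 .5
```

```text
t 23.2667 pos [0.534  0.1451 0.0815] jaw -5.39 tilt x [ 0.001  0.    -1.   ] q7 -48.0 w 0.636
F [ 0.03 -0.53 -0.02] M [-0.029 -0.151  0.003]
shift tool mm [30.5 -0.3  2.6] shift in final frame if turn first [30.5 -0.2  2.6]
rotvec [ 0.0002 -0.0004 -0.001 ] norm 0.1
[197.85942398 135.45828247]
[243.02817482 172.44550138]
[154.49802849  99.95104799]
top [224.65008079 205.45726335]
scene [230.18108121 237.16881862]
```

View pics/e16.png

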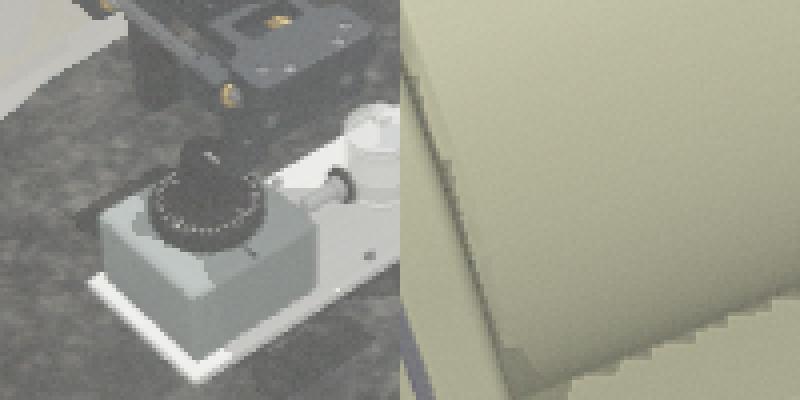

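Call:
{"op": "play_rows", "data": {"rows": [[56,0,0,2.5,0,0,0],[56,6,0,0,0,0,0],[56,8,0,0,0,0,0],[56,8,0,0,0,0,0],[56,6,0,0,0,0,0]]}}

```text
t: 23.78
tool_pos: [0.5327, 0.1422, 0.0517]
tool_rot: [-62.5, 89.9, -157.9]
wrist_force: [0.1, 0.2, -0.7]
width: 0.634
```

Call:
{"op": "play_rows", "data": {"rows": [[56,2,0,0,0,0,0],[56,0,0,0,0,0,0],[56,0,0,0,0,0,0],[56,0,0,0,0,0,0],[56,0,0,0,0,0,0]]}}

```text
t: 24.2
tool_pos: [0.5336, 0.1425, 0.0513]
tool_rot: [111.4, 90.0, 16.0]
wrist_force: [0.3, 0.0, -0.7]
width: 0.635
```

```bash
cd .;
python3 -c "
from h import *
go([.5335,.1425,.051],-5.4)";python3 look.py 17 180 190 180 150 .4; python3 -c "
import cv2;im=cv2.imread('pics/e17.png');cv2.imwrite('pics/f17.png',cv2.resize(im[60:280,90:380],None,fx=2.5,fy=2.5,interpolation=3))"
```

```text
t 24.2 pos [0.5336 0.1425 0.0513] jaw -5.38 tilt x [ 0.001  0.    -1.   ] q7 -49.1 w 0.635
F [ 0.33  0.01 -0.69] M [-0.038 -0.044  0.034]
shift tool mm [ 0.3 -0.1  0. ] shift in final frame if turn first [ 0.3 -0.1  0. ]
rotvec [ 0.0003 -0.0002 -0.0006] norm 0.0
top [227.70567369 208.70069418]
scene [231.65488941 247.0531324 ]
```

View pics/f17.png

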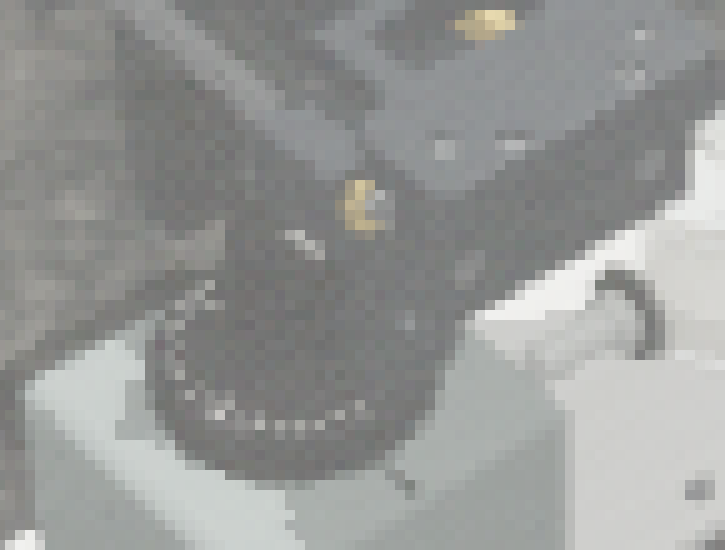

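Call:
{"op": "play_rows", "data": {"rows": [[40,0,0,0,0,0,0],[32,0,0,0,0,0,0],[28,0,0,0,0,0,0],[24,0,0,0,0,0,0],[18,0,0,0,0,0,0]], "force": 40}}

```text
t: 24.72
tool_pos: [0.5344, 0.1424, 0.0512]
tool_rot: [102.8, 89.9, 7.4]
wrist_force: [-0.4, 0.4, -4.0]
width: 0.284
```

Call:
{"op": "play_rows", "data": {"rows": [[18,0,0,0,0,0,0],[18,0,0,0,0,0,0],[18,0,0,0,0,0,0],[18,0,0,0,0,0,0],[18,0,0,0,0,0,0]], "force": 40}}

```text
t: 25.13
tool_pos: [0.5344, 0.1424, 0.0511]
tool_rot: [103.9, 89.9, 8.5]
wrist_force: [4.1, -0.1, -1.6]
width: 0.285
```

```bash
cd .;
python3 -c "
from h import *
go([.5335,.1425,.051],-5.4)"
```

```text
t 25.1333 pos [0.5344 0.1424 0.0511] jaw -5.41 tilt x [ 0.002  0.    -1.   ] q7 -49.1 w 0.285
F [ 4.11 -0.12 -1.64] M [-0.217 -1.002 -0.031]
shift tool mm [ 0.1 -0.9 -0. ] shift in final frame if turn first [ 0.1 -0.9 -0. ]
rotvec [-0.0002 -0.0004 -0.0017] norm 0.1
```

Call:
{"op": "play_rows", "data": {"rows": [[18,0,0.8,0,0.05,0,0],[18,0,0,0,0.05,0,0],[18,0,0,0,0.05,0,0],[18,0,0,0,0.05,0,0],[18,0,0,0,0.05,0,0]]}}

```text
t: 25.55
tool_pos: [0.5341, 0.1424, 0.0511]
tool_rot: [93.9, 90.0, -15.9]
wrist_force: [3.5, -0.7, -0.5]
width: 0.283
```

```bash
cd .;cat > tq.py <<'E'
from h import *
s=manip.sense();R=Ro.from_euler("xyz",s["tool_rot"],degrees=True).as_matrix()
print("t",s["t"],"jaw",np.degrees(np.arctan2(R[1,1],R[0,1])).round(2),"turn rad",np.radians(-5.41-np.degrees(np.arctan2(R[1,1],R[0,1]))).round(4),"pos",s["tool_pos"].round(4),"F",s["wrist_force"].round(1),"M",s["wrist_torque"].round(3),"q7",round(float(s["joint_pos"][6]),1),"w",round(s["width"],3),"tau7",s["joint_efforts"][4:].round(3))
E
python3 tq.py
```

```text
t 25.55 jaw -19.79 turn rad 0.251 pos [0.5341 0.1424 0.0511] F [ 3.5 -0.7 -0.5] M [-0.154 -0.558  0.227] q7 -58.3 w 0.283 tau7 [-0.259  0.498  0.187]
```

Call:
{"op": "play_rows", "data": {"rows": [[18,0,0,0,0.02,0,0],[18,0,0,0,0.02,0,0],[18,0,0,0,0.02,0,0],[18,0,0,0,0.02,0,0],[18,0,0,0,0.02,0,0]]}}

```text
t: 25.97
tool_pos: [0.5341, 0.1425, 0.0511]
tool_rot: [-167.8, 90.0, 76.7]
wrist_force: [2.1, -0.0, 2.3]
width: 0.285
```

```bash
cd .;python3 tq.py
```

```text
t 25.9667 jaw -25.51 turn rad 0.3509 pos [0.5341 0.1425 0.0511] F [ 2.1 -0.   2.3] M [-0.12  -0.478  0.198] q7 -61.9 w 0.285 tau7 [-0.325  0.391 -0.041]
```

Call:
{"op": "play_rows", "data": {"rows": [[18,0,0,0,0.01,0,0],[18,0,0,0,0.01,0,0],[18,0,0,0,0.01,0,0],[18,0,0,0,0.01,0,0],[18,0,0,0,0.01,0,0]]}}

```text
t: 26.38
tool_pos: [0.534, 0.1425, 0.0511]
tool_rot: [-91.4, 90.0, 150.3]
wrist_force: [1.5, -1.1, 3.0]
width: 0.288
```

```bash
cd .;python3 tq.py
```

```text
t 26.3833 jaw -28.35 turn rad 0.4004 pos [0.534  0.1425 0.0511] F [ 1.5 -1.1  3. ] M [-0.076 -0.326  0.176] q7 -63.7 w 0.288 tau7 [-0.302  0.282 -0.122]
```

Call:
{"op": "play_rows", "data": {"rows": [[18,0,0,0,0.01,0,0],[18,0,0,0,0.01,0,0],[18,0,0,0,0.01,0,0],[18,0,0,0,0.01,0,0],[18,0,0,0,0.01,0,0]]}}

```text
t: 26.8
tool_pos: [0.534, 0.1424, 0.0511]
tool_rot: [-55.1, 90.0, -176.3]
wrist_force: [1.7, -0.8, 4.5]
width: 0.285
```

```bash
cd .;python3 tq.py
```

```text
t 26.8 jaw -31.22 turn rad 0.4505 pos [0.534  0.1424 0.0511] F [ 1.7 -0.8  4.5] M [-0.046 -0.16   0.187] q7 -65.5 w 0.285 tau7 [-0.221  0.177 -0.124]
```

Call:
{"op": "play_rows", "data": {"rows": [[18,0,0,0,0.01,0,0],[18,0,0,0,0.01,0,0],[18,0,0,0,0.01,0,0],[18,0,0,0,0.01,0,0],[18,0,0,0,0.01,0,0]]}}

```text
t: 27.22
tool_pos: [0.534, 0.1425, 0.051]
tool_rot: [-72.4, 90.0, 163.5]
wrist_force: [0.7, -0.3, 5.2]
width: 0.282
```

```bash
cd .;python3 tq.py; python3 look.py 18 200 190 180 150 .6
```

```text
t 27.2167 jaw -34.08 turn rad 0.5004 pos [0.534  0.1425 0.051 ] F [ 0.7 -0.3  5.2] M [ 0.063 -0.104  0.224] q7 -67.3 w 0.282 tau7 [-0.136  0.07  -0.125]
top [227.74330462 208.54436568]
scene [231.53830848 247.04000752]
```

View pics/e18.png

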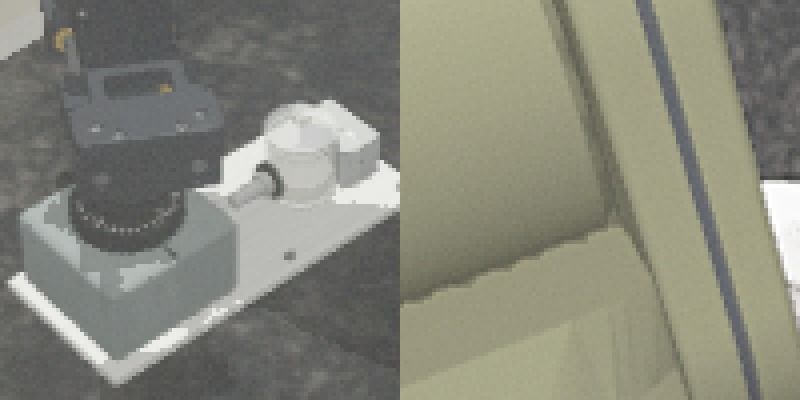

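The picture shows the knob driving the pad (rod longer, pad at the bottle) and the outer knob's graduations unmoved. Torque is still at the friction level.

Call:
{"op": "play_rows", "data": {"rows": [[18,0,0,0,0.01,0,0],[18,0,0,0,0.01,0,0],[18,0,0,0,0.01,0,0],[18,0,0,0,0.01,0,0],[18,0,0,0,0.01,0,0]]}}

```text
t: 27.73
tool_pos: [0.534, 0.1425, 0.0511]
tool_rot: [-56.3, 90.0, 176.7]
wrist_force: [-0.3, 0.2, 6.0]
width: 0.285
```

```bash
cd .;python3 tq.py
```

```text
t 27.7333 jaw -36.93 turn rad 0.5502 pos [0.534  0.1425 0.0511] F [-0.3  0.2  6. ] M [ 0.065 -0.09   0.216] q7 -69.1 w 0.285 tau7 [-0.124  0.053 -0.128]
```

Call:
{"op": "play_rows", "data": {"rows": [[18,0,0,0,0.01,0,0],[18,0,0,0,0.01,0,0],[18,0,0,0,0.01,0,0],[18,0,0,0,0.01,0,0],[18,0,0,0,0.01,0,0]]}}

```text
t: 28.15
tool_pos: [0.5339, 0.1425, 0.051]
tool_rot: [-63.7, 90.0, 166.6]
wrist_force: [0.7, 0.2, 5.2]
width: 0.281
```

```bash
cd .;python3 tq.py
```

```text
t 28.15 jaw -39.8 turn rad 0.6001 pos [0.5339 0.1425 0.051 ] F [0.7 0.2 5.2] M [0.063 0.012 0.19 ] q7 -70.8 w 0.281 tau7 [-0.113  0.044 -0.128]
```

Call:
{"op": "play_rows", "data": {"rows": [[18,0,0,0,0.01,0,0],[18,0,0,0,0.01,0,0],[18,0,0,0,0.01,0,0],[18,0,0,0,0.01,0,0],[18,0,0,0,0.01,0,0]]}}

```text
t: 28.57
tool_pos: [0.5339, 0.1426, 0.0511]
tool_rot: [-74.5, 90.0, 152.8]
wrist_force: [0.5, -0.2, 4.0]
width: 0.283
```

```bash
cd .;python3 tq.py
```

```text
t 28.5667 jaw -42.66 turn rad 0.6501 pos [0.5339 0.1426 0.0511] F [ 0.5 -0.2  4. ] M [0.126 0.004 0.184] q7 -72.6 w 0.283 tau7 [-0.102  0.035 -0.129]
```

Call:
{"op": "play_rows", "data": {"rows": [[18,0,0,0,0.01,0,0],[18,0,0,0,0.01,0,0],[18,0,0,0,0.01,0,0],[18,0,0,0,0.01,0,0],[18,0,0,0,0.01,0,0]]}}

```text
t: 28.98
tool_pos: [0.5339, 0.1426, 0.0511]
tool_rot: [-70.1, 90.0, 154.4]
wrist_force: [0.7, 0.2, 5.5]
width: 0.282
```

```bash
cd .;python3 tq.py
```

```text
t 28.9833 jaw -45.53 turn rad 0.7002 pos [0.5339 0.1426 0.0511] F [0.7 0.2 5.5] M [ 0.147 -0.018  0.159] q7 -74.3 w 0.282 tau7 [-0.091  0.027 -0.129]
```

Call:
{"op": "play_rows", "data": {"rows": [[18,0,0,0,0.01,0,0],[18,0,0,0,0.01,0,0],[18,0,0,0,0.01,0,0],[18,0,0,0,0.01,0,0],[18,0,0,0,0.01,0,0]]}}

```text
t: 29.4
tool_pos: [0.5338, 0.1426, 0.051]
tool_rot: [-63.3, 90.0, 158.3]
wrist_force: [1.1, -0.2, 5.4]
width: 0.281
```

```bash
cd .;python3 tq.py
```

```text
t 29.4 jaw -48.38 turn rad 0.75 pos [0.5338 0.1426 0.051 ] F [ 1.1 -0.2  5.4] M [ 0.092 -0.016  0.187] q7 -76.1 w 0.281 tau7 [-0.102  0.018 -0.151]
```

Call:
{"op": "play_rows", "data": {"rows": [[18,0,0,0,0.01,0,0],[18,0,0,0,0.01,0,0],[18,0,0,0,0.01,0,0],[18,0,0,0,0.01,0,0],[18,0,0,0,0.01,0,0]]}}

```text
t: 29.82
tool_pos: [0.5338, 0.1426, 0.0511]
tool_rot: [-64.8, 90.0, 153.9]
wrist_force: [-0.2, 0.2, 4.8]
width: 0.286
```

```bash
cd .;python3 tq.py;python3 look.py 19 200 190 180 150 .6
```

```text
t 29.8167 jaw -51.23 turn rad 0.7998 pos [0.5338 0.1426 0.0511] F [-0.2  0.2  4.8] M [0.085 0.013 0.271] q7 -77.8 w 0.286 tau7 [-0.139  0.006 -0.199]
top [227.6545444  208.61635455]
scene [231.522209   247.11733661]
```

View pics/e19.png

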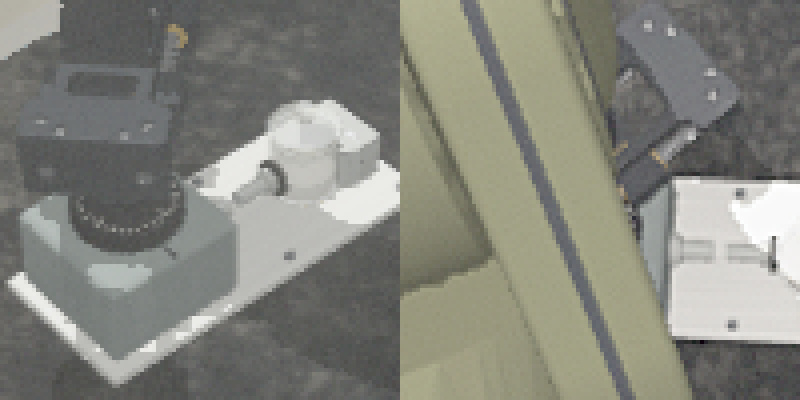

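The joint-7 torque turned up from its plateau of -0.129 at about 0.727 rad. At 0.80 rad the rise corresponds to about 9 N, by both slope and angle (0.073/0.008). I'll add a touch (0.006 rad), then settle and re-read.

Call:
{"op": "play_rows", "data": {"rows": [[18,0,0,0,0.006,0,0],[18,0,0,0,0,0,0],[18,0,0,0,0,0,0],[18,0,0,0,0,0,0],[18,0,0,0,0,0,0]]}}

```text
t: 30.33
tool_pos: [0.5338, 0.1427, 0.051]
tool_rot: [-62.8, 90.0, 155.7]
wrist_force: [0.7, -0.3, 5.3]
width: 0.283
```

```bash
cd .;python3 tq.py
```

```text
t 30.3333 jaw -51.56 turn rad 0.8054 pos [0.5338 0.1427 0.051 ] F [ 0.7 -0.3  5.3] M [0.119 0.018 0.195] q7 -78.0 w 0.283 tau7 [-0.139  0.005 -0.224]
```

Call:
{"op": "play_rows", "data": {"rows": [[28,0,0,0,0,0,0],[34,0,0,0,0,0,0],[44,0,0,0,0,0,0],[54,0,0,0,0,0,0],[54,0,0,0,0,0,0]], "force": 20}}

```text
t: 30.75
tool_pos: [0.5337, 0.1421, 0.0507]
tool_rot: [-15.2, 89.9, -156.8]
wrist_force: [1.3, 0.8, 0.2]
width: 0.588
```

Call:
{"op": "play_rows", "data": {"rows": [[54,0,0,0,0,0,0],[54,-5,0,0,0,0,0],[54,-15,0,0,0,0,0],[54,-25,0,0,0,0,0],[54,-30,0,0,0,0,0]]}}

```text
t: 31.17
tool_pos: [0.5327, 0.142, 0.1259]
tool_rot: [-18.9, 89.8, -160.4]
wrist_force: [1.0, -0.2, 0.4]
width: 0.613
```

Call:
{"op": "play_rows", "data": {"rows": [[54,-25,0,0,0,0,0],[54,-15,0,0,0,0,0],[54,-10,0,0,0,0,0],[54,0,0,0,0,0,0],[54,0,0,0,0,0,0]]}}

```text
t: 31.58
tool_pos: [0.5339, 0.1423, 0.1759]
tool_rot: [88.8, 90.0, -52.8]
wrist_force: [0.3, -0.3, -0.8]
width: 0.613
```

```bash
cd .;python3 tq.py; python3 look.py 20 200 190 180 150 .6; python3 -c "
import cv2,numpy as np
im=cv2.imread('pics/scene20.png')[195:275,195:315];cv2.imwrite('pics/f20.png',cv2.resize(im,(780,520),interpolation=3))"
```

```text
t 31.5833 jaw -51.57 turn rad 0.8056 pos [0.5339 0.1423 0.1759] F [ 0.3 -0.3 -0.8] M [-0.076  0.007 -0.037] q7 -76.4 w 0.613 tau7 [-0.017 -0.058  0.004]
top [219.23252256 194.36263116]
scene [229.7724397  201.68468447]
```

View pics/f20.png

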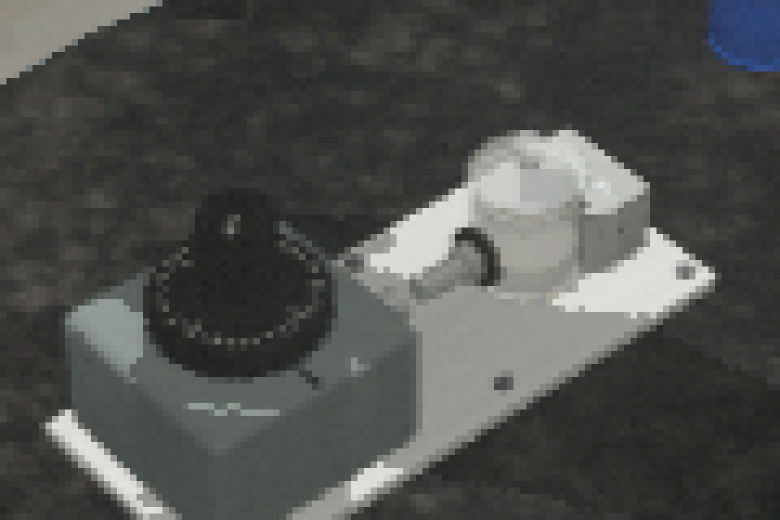

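View pics/e20.png

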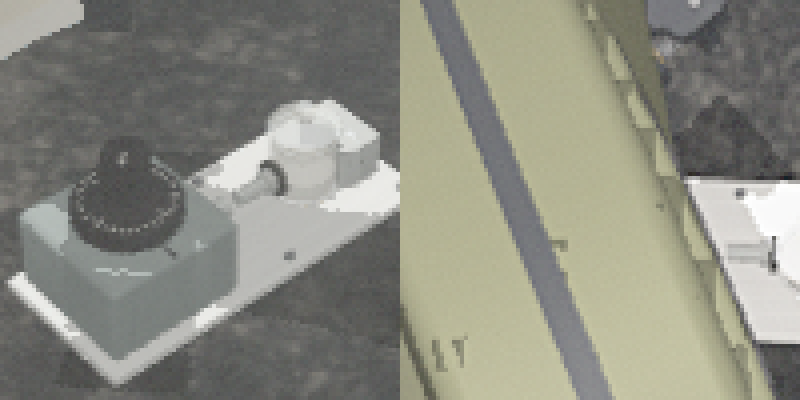

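The bottle stands upright in the vee with the pad on it. The inner mark has turned, the outer dial looks unchanged, and the gripper is clear.

```bash
cd .;python3 -c "
from plant import manip
print(manip.hand_in())"
```

```text
the job is handed in; nothing more can be done
None
```

I stood the clear weighing bottle on the clamp's plate between vee and pad, then turned only the inner knob clockwise, by about 0.806 rad. I then let go, raised the gripper clear and handed the job in at about 31.6 s; no verdict was reported.

**Squeeze:** About 10 to 12 N. I felt the bottle meet the vee at about 0.727 rad; the turn past that point gives about 10 N and the joint-7 torque about 12 N. The wrist torque was too noisy to settle it: its last reading (0.195 N m) was no higher than plain friction, so it did not confirm the squeeze.

**Last picture:** The bottle is upright in the vee with the pad against it. The outer knob's dial looks unchanged, and the gripper is clear. I did not compare the other things' positions in a final full picture, but nothing was felt touching them.

**Readout that disagreed:** The reported tool height did not match the camera views. The fingertips were really about 37 mm higher than reported, which a light touch on the bench confirmed. I corrected every height after that by this amount, and the set-down on the plate came within about 1 mm of the predicted height.

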